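# Clamp tube blanks in the vise and punch their drill spots

### The job

The vise stands nearly shut: crank it open and lay every square-tube blank flat on the vise's bed, drill spot up, side by side and square, their ends facing the two jaws, then crank the vise fully tight on them all. Next, with the automatic centre punch from its stand, press straight down on each blank's drill spot until the punch's spring snaps and the spot is driven down flush, touching the spots with nothing but the punch. Hang the punch back in the fork of its stand and leave the blanks clamped for drilling.

Things in the scene. Friction and masses are not known exactly. Their poses are not given: they have to be found in the camera images.
- vise: wide bench vise fixed to the table: bed plate 210 (x) by 330 (y) by 15 mm thick, two jaws about 190 mm wide along x, tops 42 to 48 mm above the table. Origin at table level, mid-width. Fixed jaw's face at y = -65 mm; the moving jaw, on the +y side, closes toward -y; the jaw gap is 154 mm less 8 mm per rad of crank. Behind it (y = 155 to 225) a gear housing 52 mm high with the crank.
- vise_bed (a point): point on the bed's top (15 mm above the table) where a clamped blank's origin lies when in the middle of the jaw width (vise x = 0, y = -5 mm); axes as the vise, blanks lie along its y. They fit side by side at x = -60, 0 and +60 mm from here, in any order. While the crank is at 0 to 1, lay them 8 to 16 mm farther to +y: there they clear both jaws
- vise_jaw: moving jaw of the vise with its sprung steel pad plate (186 mm wide, 17 to 44 mm above the table), which is what touches the blanks. Jaw faces are ground and oiled (slippery). Moved only by the crank. Its origin does not lie on the jaw: it coincides with the vise's origin when open and moves with the jaw
- vise_pad (a joint): how far the sprung pad plate is pushed back into the moving jaw, m: 0 = touching nothing, 0.0075 = fully tight (about 28 N in all, shared by the blanks). 6 N of preload, then 3 N per mm.
- vise_crank (a joint): angle of the crank, rad, 0 = jaw fully open, end stop 5.2 = fully tight on the blanks; grows as the crank is turned clockwise seen from above. The pad meets the blanks at about 4.25. The crank stays where it is left; turning takes about 6 N at the handle, up to 10 N when tight.
- crank_axis (a point): point on the crank's vertical axis at the height of the middle of its handle (95 mm above the table)
- crank_handle (a point): middle of the crank's upright black handle, a round grip of 22 mm diameter from 72 to 116 mm above the table, 60 mm from the crank axis; it spins freely about its own upright axis, so a gripper holding it need not turn. Below it (to 60 mm) is the flat crank arm.
- stand: punch stand, fixed to the table: a dark steel foot 90 x 90 x 10 mm with an upright at its +x side and a fork plate whose top is 80 mm above the table. The slot of the fork, 24 mm wide, runs along x, is open to -x and ends at x = +15 mm. Origin at table level under the place of the punch
- stand_fork (a point): point at the top face of the fork, on the slot's middle, where the middle of the underside of the hanging punch's collar belongs; the punch may hang at any yaw and may be lifted straight out and lowered straight in
- punch: automatic centre punch, 115 mm long, 0.4 kg, hanging upright by its collar. Origin at its point, z up. Plunger (0 to 30 mm, tip 7 mm), nose 20 mm in diameter (30 to 55), collar 48 mm in diameter (55 to 61), square barrel 24 x 24 mm, faces along x and y (61 to 112) to grip; fingertips just above the collar can bear on it
- punch_collar (a point): middle of the underside of the punch's collar, 55 mm above its point
- punch_plunger (a joint): how far the plunger is pressed in, m. Takes 5 N, rising to about 13 N at 3.5 mm, where the spring snaps and the force falls to 5 N; bottoms at 0.008 and springs out again within a second when lifted
- tube_a: square steel tube blank, 25 x 25 mm and 120 mm long along its y, 0.2 kg; origin at the middle of its underside, z up. May be absent
- spot_a: the drill spot of tube_a: a round bright disc of 16 mm diameter on the tube's top face, 30 mm from the middle toward its +y end. Stands 3 mm proud; the origin is inside the tube, 4 mm under the disc's top
- spot_a_top (a point): centre of the top face of the drill spot of tube_a (28 mm above the tube's underside when not yet punched)
- mark_a (a joint): how far the drill spot of tube_a has been driven down, m: 0 = proud, 0.003 = flush. Gives only above 18 N, so only after the punch has snapped and bottomed, and stays down.
- tube_b: square steel tube blank, 25 x 25 mm and 120 mm long along its y, 0.2 kg; origin at the middle of its underside, z up. May be absent
- spot_b: the drill spot of tube_b: a round bright disc of 16 mm diameter on the tube's top face, 30 mm from the middle toward its +y end. Stands 3 mm proud; the origin is inside the tube, 4 mm under the disc's top
- spot_b_top (a point): centre of the top face of the drill spot of tube_b (28 mm above the tube's underside when not yet punched)
- mark_b (a joint): how far the drill spot of tube_b has been driven down, m: 0 = proud, 0.003 = flush. Gives only above 18 N, so only after the punch has snapped and bottomed, and stays down.
- tube_c: square steel tube blank, 25 x 25 mm and 120 mm long along its y, 0.2 kg; origin at the middle of its underside, z up. May be absent
- spot_c: the drill spot of tube_c: a round bright disc of 16 mm diameter on the tube's top face, 30 mm from the middle toward its +y end. Stands 3 mm proud; the origin is inside the tube, 4 mm under the disc's top
- spot_c_top (a point): centre of the top face of the drill spot of tube_c (28 mm above the tube's underside when not yet punched)
- mark_c (a joint): how far the drill spot of tube_c has been driven down, m: 0 = proud, 0.003 = flush. Gives only above 18 N, so only after the punch has snapped and bottomed, and stays down.
Mind the look-alikes: they are no part of the job. What is shaped like the punch but blue, green or purple is not meant.

How it is judged:
By the outcome, as a careful person would: the job done as asked, in the order asked, and still so for the second after the job is handed in, with the robot touching nothing.
Of tube_a, tube_b, tube_c only 2 to 3 are there at a start; the rules pass over those that are not, and their reading is None.
At some moment in a run one of tube_a, tube_b, tube_c may be knocked a few centimetres aside while the robot is not near it.
It also fails if it takes over 210 s, if anything falls off the work surface, if the arm or the gripper's body presses on something with over 40 N, if the wrist force passes 120 N, or if a joint passes its speed limit or range.

### The arm

A 6-joint arm with a two-finger parallel gripper is mounted at the origin on the work surface; the furniture and walls round the work are solid. World frame = base frame: x ahead of the robot, y to its left, z up, the work surface at z = 0. Lengths are in m, angles in degrees, forces in N, time in s.
With the tool pointing down it reaches from about 0.25 to 0.725 m from the base axis. Payload 9.7 kg.
Tool frame: the origin (TCP) lies midway between the tips of the shut fingers; the grasp point (between the pads) lies bot.hold_point_z behind it (bot.hold_point_z is the distance from the TCP to the grasp point, in m); z points along the fingers, y is the line along which they close (so a half turn about z gives the same grasp; the last joint's range is limited). The gripper opens to 85 mm and grips with 20 to 120 N. Pads are 22 mm wide; open, the fingers measure 114 mm over their backs; the gripper's body (76 mm by 85 mm) begins 54 mm behind the grasp point. The pads swing forward as they close: fully open they stand 13 mm farther back than shut.
Start: joints at [73.167, 4.979, 10.078, 95.1, 0, 90], TCP at [0.159, 0.526, 0.231] pointing down, gripper open.
Joint ranges: [-179.16, 179.16], [-48.56, 103.87], [-65.8, 70.77], [-126.05, 130.52], [-82.76, 87.17], [-180, 180]. Speed limits (degrees/s): [127.2, 127.2, 147.25, 180, 180, 180].

### API

Orientations are given as [roll, pitch, yaw] about the fixed x, y, z axes, in that order (R = Rz(yaw) Ry(pitch) Rx(roll)).
In Python, from workcell import bot, camera, camera_model, ticket gives the robot as it stands.
- The arm moves only by the tool send_rows, never from a script. Its argument "targets" is text: rows parted by semicolons, each of 5 numbers parted by spaces: the shift along the tool's x, y, z in mm, then the turn about the tool's z in degrees, then the closure in counts, from 0 (fully open) to 255 (shut). A call has 1 to 20 rows; each row is the pose to reach, as a shift and turn from the pose commanded when the call began, along the tool's axes at that moment; what a row does not reach only later rows make up. A row lasts 1/8 s, in which the tool goes at most 62.5 mm and 10.7 degrees, less where a joint would pass 70% of its speed; a pose out of reach is approached as far as the arm can. A call with a gripper value outside its range is refused whole. The fingers move at their own pace and stop on an object; "newtons" is the grip in N (left out, the last holds). Time passes only in rows, so rows that repeat a pose let the fingers close. It gives the time, the measured TCP pose, the force, the opening and the grip force at its end, in the units of the state.
- bot.get_obs(): the state, without advancing time (a new reading comes with each control period).
- camera(name): name is "side" or "top"; returns the picture (384x512x3 uint8, blue, green, red); there is no depth.
- camera_model(name): a dict with "K" (3x3 intrinsics, pixels), "pose" (4x4, takes a point from camera to world coordinates). Camera axes: x right, y down, z forward; pixel columns grow to the right and rows downward; lengths in m; the calibration is good to about 2 mm. A picture is of the moment at which its call begins. camera_model takes no time and is no camera call.
- ticket.job_done(): hands the job in; it is judged then, once.
The state is a dict: "time": time; "q": joint angles; "qd": joint speeds; "joint_efforts": joint torques, N m; "ee_pos": TCP position; "tcp_rot": TCP orientation; "wrist_force": force on the tool from outside, world axes, zero at the start; "torque": the same for the moment, N m; "opening": finger opening in m; "grasp_force": force on a finger pad.
Only numpy, scipy, OpenCV 4.12 (cv2) and the standard library are available. Lean on these libraries where they do the work, as an engineer would, in place of code of your own. Each camera call takes 0.05 s, during which the arm holds its last target. There are 200 camera calls.

## Working session

There is one attempt and no reset: what is moved stays moved. The work goes in short steps, Python scripts to look and compute and a tool call to move; the robot and the scene stay as the last step left them, time stands still between calls to the robot, and variables do not carry over. Pictures are saved under pics/ and viewed, at most 14 in all, crops included, and the job is handed in when it is done.

Besides the shell and the picture viewer there is one more tool, called after "Call:" in YAML: its name, and indented under it one key for each argument. send_rows: Moves the arm, as the interface text tells. Its arguments: {"type":"object","properties":{"targets":{"type":"string"},"newtons":{"type":"number"}},"required":["targets"]}

```bash
ls; mkdir -p pics; python3 - <<'E'
from workcell import bot,camera,camera_model
import cv2
print(bot.get_obs(), bot.hold_point_z)
for n in("side","top"):
    m=camera_model(n);print(n,m["K"],m["pose"])
    cv2.imwrite(f"pics/{n}0.png",cv2.resize(camera(n),None,fx=1.5,fy=1.5,interpolation=cv2.INTER_CUBIC))
E
```

```text
pics
{'time': 0.0, 'q': array([7.31639077e+01, 5.00935114e+00, 1.00322515e+01, 9.51000115e+01,
       1.67092107e-03, 9.00007671e+01]), 'qd': array([ 0.03747159,  0.06667743,  0.03667679,  0.10323769, -0.02033716,
        0.01391712]), 'joint_efforts': array([ 1.12700134e-03, -5.20387781e+01,  4.64807045e+01,  1.62716018e-02,
        1.62190236e-04,  3.26765708e-06]), 'ee_pos': array([0.15921925, 0.52619019, 0.23058013]), 'tcp_rot': array([-1.79922889e+02, -1.66988716e-03,  1.63163138e+02]), 'wrist_force': array([ 0.20290621, -0.26923544, -0.08912028]), 'torque': array([-0.04618215,  0.02443062,  0.03078029]), 'grasp_force': 0.0, 'opening': 0.08567202786554064} 0.0187
side [[448.00746971   0.         261.23860035]
 [  0.         448.00746971 184.43125579]
 [  0.           0.           1.        ]] [[ 0.98877877 -0.06405465  0.13495757  0.28933127]
 [-0.14886988 -0.49762278  0.85452286 -1.56374961]
 [ 0.0124218  -0.86502518 -0.50157465  0.99672501]
 [ 0.          0.          0.          1.        ]]
top [[429.79686291   0.         256.48314992]
 [  0.         429.79686291 190.67059988]
 [  0.           0.           1.        ]] [[ 0.02659704 -0.98215829  0.18616577  0.27452366]
 [-0.99964269 -0.0266277   0.00233619 -0.01973818]
 [ 0.00266266 -0.18616139 -0.98251557  1.45415148]
 [ 0.          0.          0.          1.        ]]
```

View pics/top0.png

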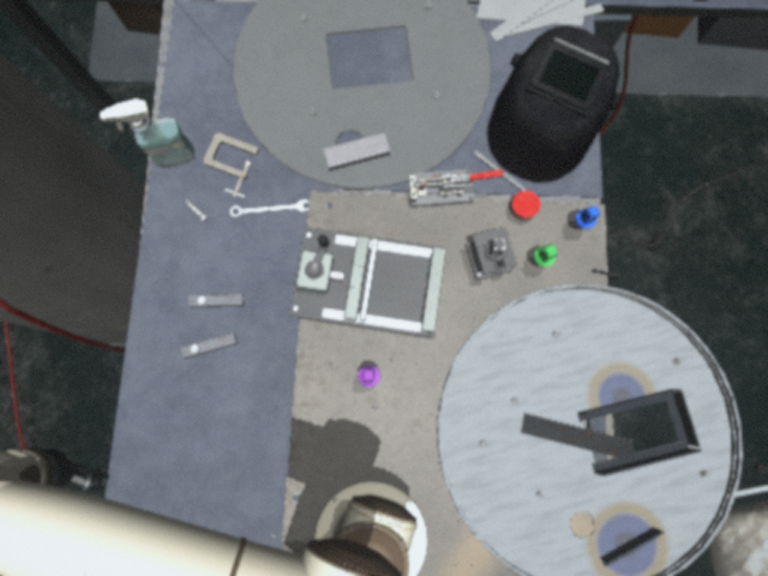

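View pics/side0.png

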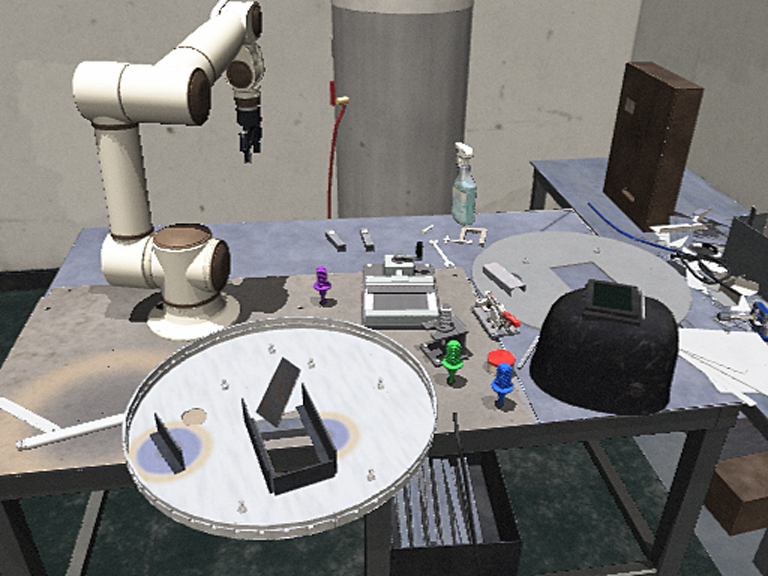

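Top view: two bright bars near (216,300) and (208,345) look like the tubes. The vise is at (370,283) with its crank at left, and a stand with a grey punch is at (491,253). The punch look-alikes are blue (587,217), green (545,255) and purple (369,376). I'll confirm all of this in an enlarged crop.

```bash
cat > h.py <<'E'
import numpy as np,cv2
from workcell import bot,camera,camera_model,ticket
def w2p(n,P):
    m=camera_model(n);T=np.linalg.inv(m["pose"]);c=T[:3,:3]@np.asarray(P,float)+T[:3,3];u=m["K"]@c;return u[:2]/u[2]
def p2w(n,uv,z):
    m=camera_model(n);d=m["pose"][:3,:3]@np.linalg.inv(m["K"])@[uv[0],uv[1],1];o=m["pose"][:3,3];return o+d*(z-o[2])/d[2]
def crop(im,x0,y0,x1,y1,f):
    return cv2.resize(im[y0:y1,x0:x1],None,fx=f,fy=f,interpolation=cv2.INTER_CUBIC)
E
python3 - <<'E'
from h import *
t=camera("top");s=camera("side")
# top crop x 115..355,y 135..245
a=crop(t,115,130,355,250,3.3)
b=crop(s,205,140,365,280,2.5)
b2=crop(t,205,75,275,120,4)
cv2.imwrite("pics/c1.png",a)
c=np.zeros((350,400+280,3),np.uint8);c[:b.shape[0],:400]=b;c[:180,400:]=b2
cv2.imwrite("pics/c2.png",c)
for n,uv,z in[("tube1",(144,200),.025),("tube2",(139,230),.025),("vise",(247,189),.03),("stand",(327,170),.01)]:print(n,p2w("top",uv,z))
E
```

```text
tube1 [0.50307963 0.36152736 0.025     ]
tube2 [0.40171313 0.37052253 0.025     ]
vise [0.54923889 0.01579279 0.03      ]
stand [ 0.62737557 -0.25776946  0.01      ]
```

View pics/c1.png

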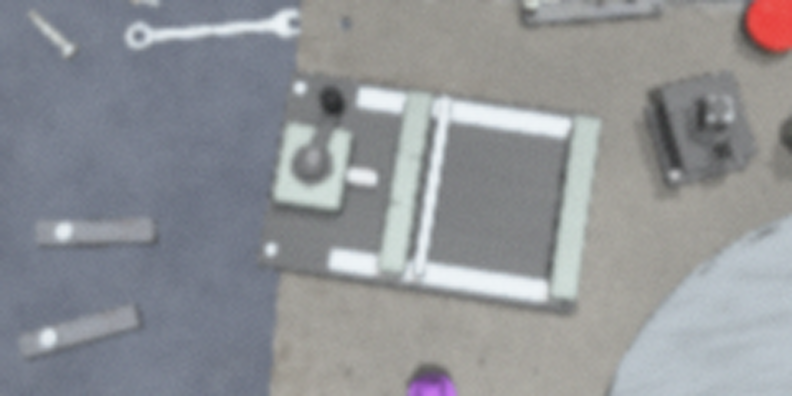

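View pics/c2.png

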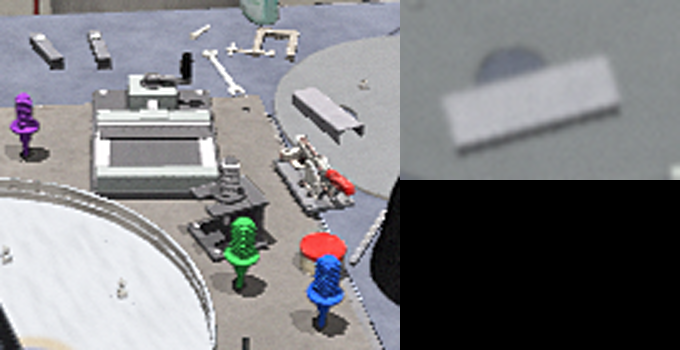

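The crops confirm two blanks, each with its spot at the image-left (+y) end. The grey punch hangs in the stand at c1 (716,110). The third "bar" on the round plate is an angle profile with no spot, so it isn't a blank. Next I'll measure poses.

```bash
cat >> h.py <<'E'
def tubes(im,box=(115,180,185,260),z=.026,show=True):
    x0,y0,x1,y1=box;c=im[y0:y1,x0:x1].astype(int)
    m=((c[...,0]-c[...,2]<12)&(c.sum(2)>300)).astype(np.uint8)
    n,l,st,ce=cv2.connectedComponentsWithStats(m)
    out=[]
    for i in range(1,n):
        if st[i,4]<60: continue
        p=np.argwhere(l==i)[:,::-1].astype(np.float32)
        (cx,cy),(w,h),a=cv2.minAreaRect(p)
        q=p.mean(0);d=np.linalg.svd(p-q,full_matrices=0)[2][0]
        A=p2w("top",q+[x0,y0]-8*d,z);B=p2w("top",q+[x0,y0]+8*d,z)
        s=B-A; s*=np.sign(s[1])
        g=np.array([c[int(v),int(u)].sum() for u,v in p]);k=p[g>g.max()*.85]
        sp=p2w("top",k.mean(0)+[x0,y0],.028)
        out.append(((A+B)/2,np.degrees(np.arctan2(-s[0],s[1])),sp,st[i,4],(w,h)))
    return out
def f(x,y):return ((x+.5)/3.3-.5+115,(y+.5)/3.3-.5+130)
E
python3 - <<'E'
from h import *
np.set_printoptions(precision=4,suppress=True)
t=camera("top")
for o in tubes(t):print("tube",*o)
P=lambda x,y,z:p2w("top",f(x,y),z)
print("handle",P(331,100,.116),"hub",P(312,160,.08),"axisbase?",P(312,168,.06))
print("screws",P(300,88,.018),P(271,249,.018))
print("fixed jaw top corners",P(575,116,.045),P(600,120,.045),P(575,305,.045),P(552,299,.045))
print("bedcorners left",P(299,74,.015),P(263,263,.015),"right",P(575,312,.015))
print("housing",[P(x,y,.052) for x,y in((285,122),(352,130),(341,211),(274,204))])
print("mov jaw",[P(x,y,.045) for x,y in((408,93),(432,96),(405,275),(380,270))], "pad",P(450,98,.044),P(424,277,.044))
print("punch top",P(716,107,.14),"stand foot right corner",P(755,160,.01),P(740,72,.01), "left",P(650,85,.08),P(675,182,.08))
cv2.imwrite("pics/c3.png",cv2.hconcat([crop(t,300,145,350,190,8),crop(camera("side"),270,195,320,240,8)]))
E
```

```text
tube [0.5017 0.3431 0.026 ] 8.819636587772314 [0.5042 0.3433 0.028 ] 126 (7.669650554656982, 26.23020362854004)
tube [0.4024 0.3652 0.026 ] 18.43027508590882 [0.3939 0.4023 0.028 ] 175 (7.844223976135254, 36.00442123413086)
handle [0.6248 0.1194 0.116 ] hub [0.5724 0.1393 0.08  ] axisbase? [0.5685 0.1412 0.06  ]
screws [0.6625 0.1626 0.018 ] [0.4916 0.184  0.018 ]
fixed jaw top corners [ 0.6333 -0.1234  0.045 ] [ 0.6298 -0.149   0.045 ] [ 0.4392 -0.1258  0.045 ] [ 0.4446 -0.1028  0.045 ]
bedcorners left [0.6785 0.1648 0.015 ] [0.4773 0.1918 0.015 ] right [ 0.4356 -0.1282  0.015 ]
housing [array([0.6172, 0.1718, 0.052 ]), array([0.6108, 0.1034, 0.052 ]), array([0.5269, 0.1109, 0.052 ]), array([0.5322, 0.1786, 0.052 ])]
mov jaw [array([0.653 , 0.0482, 0.045 ]), array([0.6505, 0.0235, 0.045 ]), array([0.4648, 0.0447, 0.045 ]), array([0.4692, 0.0699, 0.045 ])] pad [0.6491 0.005  0.044 ] [0.4634 0.0257 0.044 ]
punch top [ 0.6217 -0.251   0.14  ] stand foot right corner [ 0.6001 -0.3142  0.01  ] [ 0.6948 -0.2994  0.01  ] left [ 0.6585 -0.1956  0.08  ] [ 0.5599 -0.2206  0.08  ]
```

View pics/c3.png

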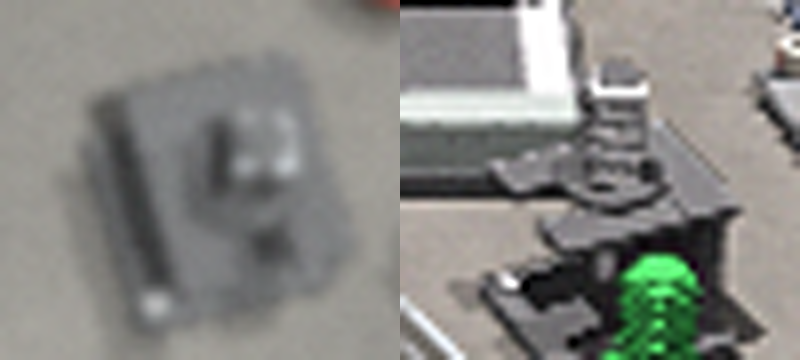

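```bash
cat >> h.py <<'E'
import json
VO=np.array([.549,-.047]);VY=np.radians(-6.8)
def vis(x,y):
    c,s=np.cos(VY),np.sin(VY);return VO+[c*x-s*y,s*x+c*y]
def rows(pts,contact=False):
    """pts: (x,y,z,yaw_deg,closure,n) world; prints rows with n interpolation steps"""
    if contact: p0=np.array(json.load(open("cmd.json")))
    else:
        o=bot.get_obs();p0=np.array([*o["ee_pos"],o["tcp_rot"][2]])
    a=np.radians(p0[3]);R=np.array([[np.cos(a),np.sin(a),0],[np.sin(a),-np.cos(a),0],[0,0,-1]])
    cur=p0.copy();out=[]
    for x,y,z,w,c,n in pts:
        t=np.array([x,y,z,w])
        for i in range(1,n+1):
            g=cur+(t-cur)*i/n;d=R.T@(g[:3]-p0[:3])*1000
            tw=-((g[3]-p0[3]+180)%360-180)
            out.append("%.1f %.1f %.1f %.1f %d"%(*d,tw,c))
        cur=t
    json.dump(list(cur),open("cmd.json","w"))
    print(len(out),"; ".join(out))
E
python3 - <<'E'
from h import *
np.set_printoptions(precision=4,suppress=True)
P=lambda x,y,z:p2w("top",f(x,y),z)
for a,b,s in(((36,233),(156,230),(64,231)),((20,343),(140,318),(48,338))):
    A,B=P(*a,.022),P(*b,.022);print((A+B)/2,np.degrees(np.arctan2(-(A-B)[0],(A-B)[1])),P(*s,.028))
rows([(.6265,.1185,.2,163,0,12),(.6265,.1185,.2,163,0,1),(.6265,.1185,.074,163,0,4)])
E
```

```text
[0.5042 0.3632 0.022 ] 3.0041724227383257 [0.5029 0.3942 0.028 ]
[0.4027 0.3716 0.022 ] 13.443729416195135 [0.3937 0.4016 0.028 ]
17 -47.1 -21.3 2.6 0.0 0; -94.2 -42.5 5.2 0.0 0; -141.3 -63.8 7.8 0.0 0; -188.4 -85.0 10.3 0.1 0; -235.6 -106.3 12.9 0.1 0; -282.7 -127.5 15.5 0.1 0; -329.8 -148.8 18.1 0.1 0; -376.9 -170.1 20.7 0.1 0; -424.0 -191.3 23.3 0.1 0; -471.1 -212.6 25.9 0.1 0; -518.2 -233.8 28.4 0.2 0; -565.3 -255.1 31.0 0.2 0; -565.3 -255.1 31.0 0.2 0; -565.3 -255.1 62.5 0.2 0; -565.3 -255.1 94.0 0.2 0; -565.3 -255.1 125.5 0.2 0; -565.3 -255.1 157.0 0.2 0
```

Call:
send_rows:
  targets: "-94 -42 5 0 0; -188 -85 10 0 0; -282 -127 15 0 0; -377 -170 20 0 0; -471 -212 26 0 0; -565 -255 31 0 0; -565 -255 31 0 0; -565 -255 31 0 0; -565 -255 31 0 0; -565 -255 31 0 0; -565 -255 31 0 0; -565 -255 31 0 0; -565 -255 62 0 0; -565 -255 94 0 0; -565 -255 125 0 0; -565 -255 155 0 0; -565 -255 157 0 0; -565 -255 157 0 0"
  newtons: 40

```text
time: 2.55
ee_pos: [0.6262, 0.1196, 0.0759]
tcp_rot: [180.0, 0.1, 163.2]
wrist_force: [-1.1, 0.6, -0.8]
opening: 0.0853
grasp_force: 0.0
```

```bash
python3 - <<'E'
from h import *
o=bot.get_obs();print(o["ee_pos"],o["tcp_rot"],o["wrist_force"])
cv2.imwrite("pics/d1.png",cv2.hconcat([crop(camera("top"),190,130,290,200,4),crop(camera("side"),230,130,310,200,4)]))
E
```

```text
[0.62620032 0.11958961 0.0759201 ] [1.79954651e+02 7.59559640e-02 1.63229078e+02] [-1.09834656  0.61980515 -0.77638565]
```

View pics/d1.png

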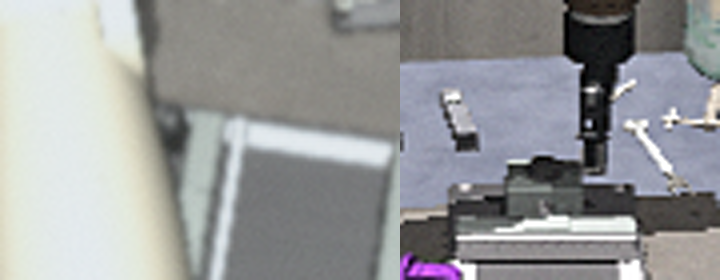

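The side view shows the fingers around the handle (about 595,130), so I'll close.

Call:
send_rows:
  targets: "0 0 0 0 255; 0 0 0 0 255; 0 0 0 0 255; 0 0 0 0 255; 0 0 0 0 255; 0 0 0 0 255; 0 0 0 0 255; 0 0 0 0 255"
  newtons: 40

```text
time: 3.65
ee_pos: [0.6266, 0.1192, 0.0748]
tcp_rot: [179.9, 0.0, 163.2]
wrist_force: [2.6, 4.2, 5.1]
opening: 0.0211
grasp_force: 39.3
```

```bash
cat >> h.py <<'E'
def crank(c,r,a0,a1,n,z,yaw,cl=255,start=None):
    A=np.radians(np.linspace(a0,a1,n+1))[1:]
    pts=[(c[0]+r*np.cos(a),c[1]+r*np.sin(a),z,yaw,cl,1) for a in A]
    rows(pts,contact=True)
E
python3 - <<'E'
from h import *
o=bot.get_obs();print(o["ee_pos"],o["wrist_force"],o["opening"],o["grasp_force"])
c=vis(0,.19);d=o["ee_pos"][:2]-c;print(c,np.hypot(*d),np.degrees(np.arctan2(d[1],d[0])))
json.dump([*o["ee_pos"],o["tcp_rot"][2]],open("cmd.json","w"))
a=np.degrees(np.arctan2(d[1],d[0]))
crank(c,.06,a,a+45,5,.076,163.2)
E
```

```text
[0.62655401 0.11917677 0.07477517] [2.62264753 4.24676722 5.13304058] 0.021093941103038378 39.28249418735504
[0.57149675 0.14166345] 0.05947227632496995 -22.216257398300183
5 -0.7 9.4 -1.2 -0.0 255; 0.7 18.7 -1.2 -0.0 255; 3.4 27.7 -1.2 -0.0 255; 7.6 36.1 -1.2 -0.0 255; 13.0 43.8 -1.2 -0.0 255
```

Call:
send_rows:
  targets: "-0.3 5 0 0 255; -0.7 9.4 0 0 255; 0 14 0 0 255; 0.7 18.7 0 0 255; 2 23.2 0 0 255; 3.4 27.7 0 0 255; 5.3 32 0 0 255; 7.6 36.1 0 0 255; 10 40 0 0 255; 13 43.8 0 0 255; 13 43.8 0 0 255; 13 43.8 0 0 255"

```text
time: 5.15
ee_pos: [0.6276, 0.1635, 0.0748]
tcp_rot: [-180.0, 0.2, 163.1]
wrist_force: [5.1, -1.2, 4.0]
opening: 0.021
grasp_force: 39.4
```

```bash
python3 - <<'E'
from h import *
o=bot.get_obs();print(o["ee_pos"],o["wrist_force"])
c=vis(0,.19);d=o["ee_pos"][:2]-c;print(np.hypot(*d),np.degrees(np.arctan2(d[1],d[0])))
a=22.8
crank(c,.06,a,a+133,19,.0748,163.2)
E
```

```text
[0.62764503 0.16353095 0.0748204 ] [ 5.09182228 -1.1927742   3.96052394]
0.0602562587817874 21.278918433214947
19 5.0 5.4 1.2 -0.0 255; 10.6 10.1 1.2 -0.0 255; 16.8 14.0 1.2 -0.0 255; 23.4 17.2 1.2 -0.0 255; 30.3 19.6 1.2 -0.0 255; 37.5 21.1 1.2 -0.0 255; 44.8 21.7 1.2 -0.0 255; 52.1 21.5 1.2 -0.0 255; 59.3 20.3 1.2 -0.0 255; 66.4 18.3 1.2 -0.0 255; 73.1 15.4 1.2 -0.0 255; 79.4 11.7 1.2 -0.0 255; 85.3 7.3 1.2 -0.0 255; 90.5 2.2 1.2 -0.0 255; 95.1 -3.5 1.2 -0.0 255; 99.0 -9.7 1.2 -0.0 255; 102.1 -16.3 1.2 -0.0 255; 104.4 -23.3 1.2 -0.0 255; 105.7 -30.5 1.2 -0.0 255
```

Call:
send_rows:
  targets: "5 5.4 0 0 255; 10.6 10.1 0 0 255; 16.8 14 0 0 255; 23.4 17.2 0 0 255; 30.3 19.6 0 0 255; 37.5 21.1 0 0 255; 44.8 21.7 0 0 255; 52.1 21.5 0 0 255; 59.3 20.3 0 0 255; 66.4 18.3 0 0 255; 73.1 15.4 0 0 255; 79.4 11.7 0 0 255; 85.3 7.3 0 0 255; 90.5 2.2 0 0 255; 95.1 -3.5 0 0 255; 99 -9.7 0 0 255; 102.1 -16.3 0 0 255; 102.1 -16.3 0 0 255"

```text
time: 7.4
ee_pos: [0.5235, 0.1788, 0.0748]
tcp_rot: [179.9, -0.0, 163.2]
wrist_force: [-4.3, 5.8, 7.2]
opening: 0.0207
grasp_force: 39.9
```

```bash
python3 - <<'E'
from h import *
o=bot.get_obs();print(o["ee_pos"],o["wrist_force"])
c=vis(0,.19);d=o["ee_pos"][:2]-c;print(np.hypot(*d),np.degrees(np.arctan2(d[1],d[0])))
t=camera("top")
cv2.imwrite("pics/d2.png",crop(t,110,130,300,250,4))
E
```

```text
[0.52347857 0.17878213 0.07476647] [-4.27192968  5.84156411  7.1719936 ]
0.060692197830405546 142.29550535373164
```

View pics/d2.png

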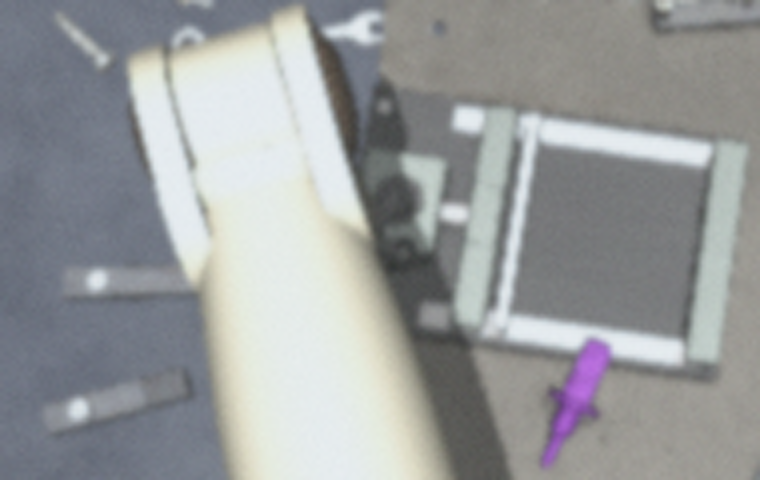

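The purple look-alike now lies flat at about crop (575,400), with its head against the bed's -x edge. The jaw is open, with the crank near 0.2 rad. I'll release, lift, and park clear of the tubes to look again.

Call:
send_rows:
  targets: "0 0 0 0 0; 0 0 0 0 0; 0 0 0 0 0; 0 0 0 0 0; 0 0 -50 0 0; 0 0 -100 0 0; 0 0 -150 0 0; 0 0 -200 0 0; 0 0 -200 0 0"

```text
time: 8.57
ee_pos: [0.5251, 0.1787, 0.2785]
tcp_rot: [179.8, 0.3, 163.2]
wrist_force: [0.9, -0.0, 0.2]
opening: 0.0854
grasp_force: 0.0
```

```bash
python3 - <<'E'
from h import *
o=bot.get_obs();print(o["ee_pos"],o["wrist_force"],o["q"])
rows([(.36,-.02,.3,100,0,8)])
E
```

```text
[0.5250866  0.17869621 0.27854076] [ 0.94533416 -0.04239564  0.1604418 ] [ 1.87983735e+01  6.62600071e+00  1.71827329e+01  1.00185556e+02
 -7.84437592e-03  3.56349002e+01]
8 12.6 -29.7 -2.7 7.9 0; 25.1 -59.5 -5.4 15.8 0; 37.7 -89.2 -8.0 23.7 0; 50.2 -119.0 -10.7 31.6 0; 62.8 -148.7 -13.4 39.5 0; 75.3 -178.5 -16.1 47.4 0; 87.9 -208.2 -18.8 55.3 0; 100.5 -238.0 -21.5 63.2 0
```

Call:
send_rows:
  targets: "13 -30 -3 8 0; 25 -60 -5 16 0; 38 -89 -8 24 0; 50 -119 -11 32 0; 63 -149 -13 40 0; 75 -178 -16 47 0; 88 -208 -19 55 0; 100 -238 -21 63 0; 100 -238 -21 63 0; 100 -238 -21 63 0"

```text
time: 9.82
ee_pos: [0.3596, -0.0203, 0.2948]
tcp_rot: [-180.0, -0.0, 100.2]
wrist_force: [-0.4, 0.1, -0.1]
opening: 0.0854
grasp_force: 0.0
```

```bash
python3 - <<'E'
from h import *
t=camera("top")
cv2.imwrite("pics/d3.png",crop(t,110,130,310,270,4))
E
```

```text
(no output)
```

View pics/d3.png

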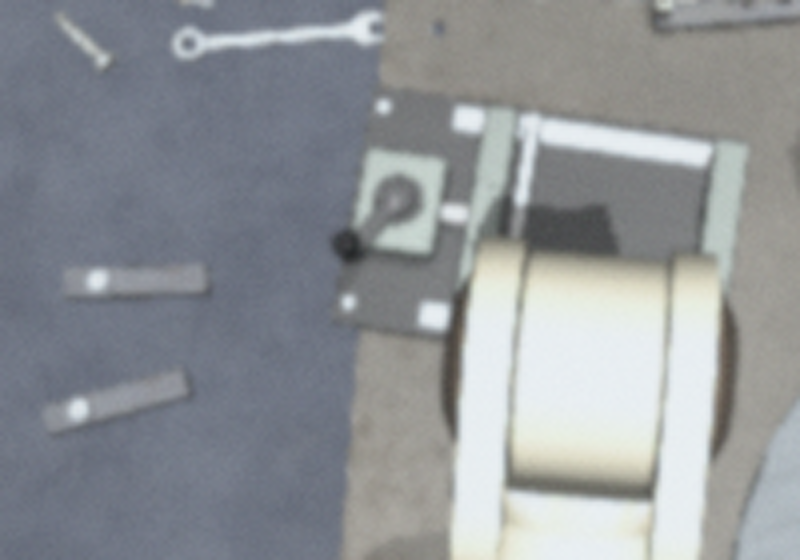

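Both tubes are still in place: tube 1 spans (64,282)–(208,278) with its spot at (98,281), and tube 2 spans (46,418)–(186,384) with its spot at (78,409).

```bash
python3 - <<'E'
from h import *
np.set_printoptions(precision=4,suppress=True)
P=lambda x,y,z:p2w("top",((x+.5)/4-.5+110,(y+.5)/4-.5+130),z)
for a,b,s in(((64,282),(208,278),(98,281)),((46,418),(186,384),(78,409))):
    A,B=P(*a,.022),P(*b,.022);th=np.arctan2(-(A-B)[0],(A-B)[1])
    S=P(*s,.028);print((A+B)/2,np.linalg.norm(A-B),np.degrees(th),S, S[:2]-.03*np.array([-np.sin(th),np.cos(th)]))
x,y=.504,.364
rows([(x,y,.2,92,0,7),(x,y,.2,92,0,2),(x,y,.005,92,0,5),(x,y,.005,92,0,1)])
E
```

```text
[0.5048 0.3637 0.022 ] 0.12132324416856484 3.1661205163079003 [0.5021 0.3939 0.028 ] [0.5038 0.364 ]
[0.4024 0.3725 0.022 ] 0.11851311713510906 15.369616775236505 [0.3944 0.4019 0.028 ] [0.4023 0.373 ]
15 50.3 30.1 13.5 1.2 0; 100.7 60.1 27.1 2.4 0; 151.0 90.2 40.6 3.5 0; 201.3 120.2 54.1 4.7 0; 251.6 150.3 67.7 5.9 0; 302.0 180.3 81.2 7.1 0; 352.3 210.4 94.7 8.3 0; 352.3 210.4 94.7 8.3 0; 352.3 210.4 94.7 8.3 0; 352.3 210.4 133.7 8.3 0; 352.3 210.4 172.7 8.3 0; 352.3 210.4 211.7 8.3 0; 352.3 210.4 250.7 8.3 0; 352.3 210.4 289.7 8.3 0; 352.3 210.4 289.7 8.3 0
```

Call:
send_rows:
  targets: "50 30 13 2 0; 100 60 27 3 0; 151 90 40 4 0; 201 120 54 5 0; 251 150 67 6 0; 302 180 81 7 0; 352 210 94 7 0; 352 210 94 7 0; 352 210 94 7 0; 352 210 134 7 0; 352 210 173 7 0; 352 210 212 7 0; 352 210 251 7 0; 352 210 280 7 0; 352 210 289 7 0; 352 210 289 7 0; 352 210 289 7 255; 352 210 289 7 255; 352 210 289 7 255; 352 210 289 7 255"
  newtons: 50

```text
time: 12.38
ee_pos: [0.5043, 0.3634, 0.007]
tcp_rot: [179.9, -0.0, 93.2]
wrist_force: [-0.1, 0.2, 5.0]
opening: 0.024
grasp_force: 51.2
```

Call:
send_rows:
  targets: "0 0 0 0 255; 0 0 0 0 255; 0 0 0 0 255; 0 0 0 0 255"

```text
time: 12.88
ee_pos: [0.5043, 0.3634, 0.007]
tcp_rot: [179.9, -0.0, 93.2]
wrist_force: [-0.2, -0.5, 5.5]
opening: 0.0238
grasp_force: 51.2
```

```bash
python3 - <<'E'
from h import *
o=bot.get_obs();print(o["ee_pos"],o["tcp_rot"],o["opening"],o["grasp_force"],o["wrist_force"])
x,y=vis(.06,.007);print(x,y)
rows([(*o["ee_pos"][:2],.15,o["tcp_rot"][2],255,3),(x,y,.15,83.2,255,8),(x,y,.15,83.2,255,2),(x,y,.024,83.2,255,5)])
E
```

```text
[0.50430495 0.36338305 0.00701214] [ 1.79942864e+02 -3.74624965e-02  9.31697316e+01] 0.023750133988513965 51.2190717458725 [-0.17870045 -0.4583947   5.52222859]
0.6094067582645377 -0.0471534795416443
18 0.0 0.0 -47.7 -0.0 255; 0.0 0.0 -95.3 -0.0 255; 0.0 0.0 -143.0 -0.0 255; -52.0 10.3 -143.0 1.2 255; -103.9 20.6 -143.0 2.5 255; -155.9 30.8 -143.0 3.7 255; -207.9 41.1 -143.0 5.0 255; -259.8 51.4 -143.0 6.2 255; -311.8 61.7 -143.0 7.5 255; -363.8 72.0 -143.0 8.7 255; -415.7 82.2 -143.0 10.0 255; -415.7 82.2 -143.0 10.0 255; -415.7 82.2 -143.0 10.0 255; -415.7 82.2 -117.8 10.0 255; -415.7 82.2 -92.6 10.0 255; -415.7 82.2 -67.4 10.0 255; -415.7 82.2 -42.2 10.0 255; -415.7 82.2 -17.0 10.0 255
```

Call:
send_rows:
  targets: "0 0 -48 0 255; 0 0 -95 0 255; 0 0 -143 0 255; -52 10 -143 1 255; -104 21 -143 2.5 255; -156 31 -143 4 255; -208 41 -143 5 255; -260 51 -143 6 255; -312 62 -143 7.5 255; -364 72 -143 9 255; -416 82 -143 10 255; -416 82 -143 10 255; -416 82 -118 10 255; -416 82 -93 10 255; -416 82 -67 10 255; -416 82 -42 10 255; -416 82 -26 10 255; -416 82 -18 10 255; -416 82 -17 10 255; -416 82 -17 10 255"

```text
time: 15.38
ee_pos: [0.6086, -0.0473, 0.025]
tcp_rot: [180.0, -0.0, 83.2]
wrist_force: [-6.6, 1.8, 8.2]
opening: 0.0238
grasp_force: 51.5
```

```bash
python3 - <<'E'
from h import *
o=bot.get_obs();print(o["ee_pos"],o["tcp_rot"],o["opening"],o["wrist_force"])
cv2.imwrite("pics/e1.png",crop(camera("side"),225,140,325,220,6))
E
```

```text
[ 0.60862361 -0.0473472   0.02500857] [ 1.79978992e+02 -1.90425678e-02  8.31883302e+01] 0.02381266728642935 [-6.62953209  1.75660529  8.1963976 ]
```

View pics/e1.png

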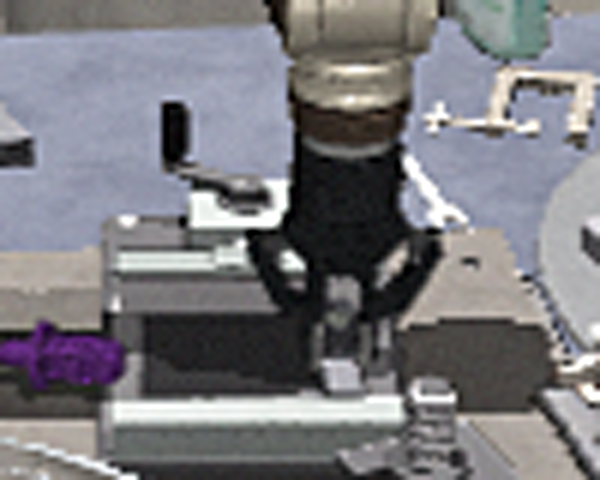

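Call:
send_rows:
  targets: "0 0 1 0 255; 0 0 2 0 255; 0 0 2 0 255; 0 0 2 0 255"

```text
time: 15.92
ee_pos: [0.6087, -0.0473, 0.0249]
tcp_rot: [179.9, -0.0, 83.2]
wrist_force: [-14.4, 1.8, 21.8]
opening: 0.0237
grasp_force: 53.3
```

Call:
send_rows:
  targets: "0 0 -6 0 255; 0 -5 -10 0 255; 0 -10 -10 0 255; 0 -10 -10 0 255; 0 -10 -5 0 255; 0 -10 0 0 255; 0 -10 1 0 255; 0 -10 2 0 255; 0 -10 2 0 255; 0 -10 2 0 255"

```text
time: 17.18
ee_pos: [0.5991, -0.0466, 0.0248]
tcp_rot: [179.8, -0.0, 83.2]
wrist_force: [-20.7, 2.0, 44.7]
opening: 0.0234
grasp_force: 56.1
```

Call:
send_rows:
  targets: "0 0 -10 0 255; 0 5 -10 0 255; 0 10 -10 0 255; 0 10 -10 0 255; 0 10 -6 0 255; 0 10 -2.5 0 255; 0 10 -2.5 0 255; 0 10 -2.5 0 255; 0 10 -2.5 0 140; 0 10 -2.5 0 140; 0 10 -2.5 0 140; 0 10 -2.5 0 140"

```text
time: 18.68
ee_pos: [0.6087, -0.0477, 0.0214]
tcp_rot: [-180.0, -0.0, 83.2]
wrist_force: [1.2, 0.7, 0.1]
opening: 0.0382
grasp_force: 0.0
```

Call:
send_rows:
  targets: "0 0 -50 0 140; 0 0 -100 0 140; 0 0 -150 0 0; 0 0 -180 0 0; 0 0 -180 0 0"

```text
time: 19.3
ee_pos: [0.6099, -0.0478, 0.2045]
tcp_rot: [179.7, -0.0, 83.2]
wrist_force: [-0.4, 0.7, -0.8]
opening: 0.0858
grasp_force: 0.0
```

```bash
python3 - <<'E'
from h import *
t=camera("top");c=crop(t,110,130,310,270,4).astype(int);r=cv2.imread("pics/d3.png").astype(int)
print("tube2 diff",abs(c-r)[360:445,30:200].mean(),"tube1 region",abs(c-r)[255:310,50:220].mean())
for o in tubes(t):print(*o)
x,y=.4023,.3728
o=bot.get_obs();print(o["ee_pos"])
rows([(.48,.2,.2,95,0,5),(x,y,.2,105.4,0,4),(x,y,.2,105.4,0,2),(x,y,.006,105.4,0,5),(x,y,.006,105.4,0,1)])
E
```

```text
tube2 diff 17.6121568627451 tube1 region 16.754010695187166
[0.38073638 0.37262826 0.026     ] 18.447756315207595 [0.38157762 0.37600293 0.028     ] 159 (7.893520832061768, 26.224031448364258)
[ 0.60931998 -0.0477695   0.20244287]
17 46.1 -31.6 0.5 -2.4 0; 92.3 -63.2 1.0 -4.7 0; 138.4 -94.7 1.5 -7.1 0; 184.5 -126.3 2.0 -9.5 0; 230.6 -157.9 2.4 -11.8 0; 271.2 -182.3 2.4 -14.4 0; 311.8 -206.7 2.4 -17.0 0; 352.4 -231.2 2.4 -19.6 0; 393.0 -255.6 2.4 -22.2 0; 393.0 -255.6 2.4 -22.2 0; 393.0 -255.6 2.4 -22.2 0; 393.0 -255.6 41.2 -22.2 0; 393.0 -255.6 80.0 -22.2 0; 393.0 -255.6 118.8 -22.2 0; 393.0 -255.6 157.6 -22.2 0; 393.0 -255.6 196.4 -22.2 0; 393.0 -255.6 196.4 -22.2 0
```

Tube 2 appears to have been moved, so I'll look again.

```bash
python3 - <<'E'
from h import *
t=camera("top");cv2.imwrite("pics/e2.png",crop(t,110,170,235,265,6))
E
```

View pics/e2.png

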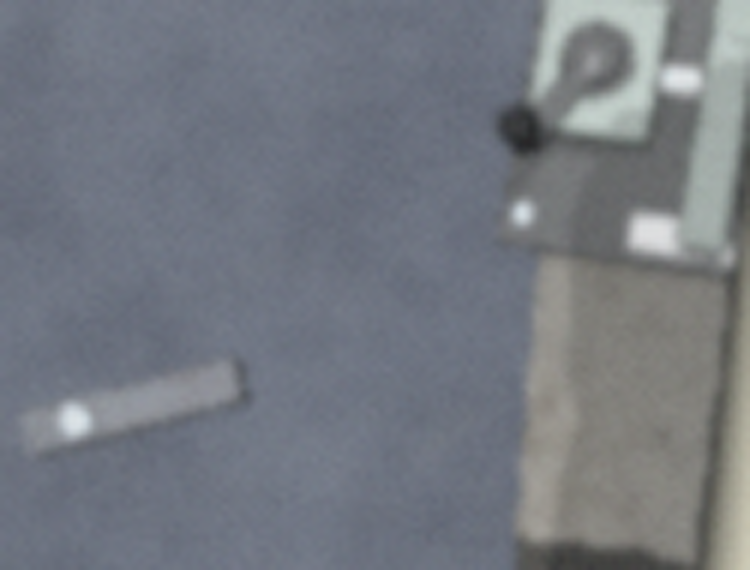

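Tube 2 now spans e2 (26,432)–(240,380), with its spot at (75,420).

```bash
python3 - <<'E'
from h import *
P=lambda x,y,z:p2w("top",((x+.5)/6-.5+110,(y+.5)/6-.5+170),z)
A,B=P(26,432,.022),P(240,380,.022);th=np.arctan2(-(A-B)[0],(A-B)[1])
S=P(75,420,.028);print((A+B)/2,np.linalg.norm(A-B),np.degrees(th),S, S[:2]-.03*np.array([-np.sin(th),np.cos(th)]))
x,y=((A+B)/2)[:2];w=90+np.degrees(th)
rows([(.48,.2,.2,95,0,5),(x,y,.2,w,0,4),(x,y,.2,w,0,2),(x,y,.006,w,0,5),(x,y,.006,w,0,1)])
E
```

```text
[0.37732151 0.39341063 0.022     ] 0.12027779509313201 15.341862378074433 [0.36833112 0.42307005 0.028     ] [0.37626845 0.39413912]
17 46.1 -31.5 0.2 -2.4 0; 92.3 -62.9 0.4 -4.7 0; 138.4 -94.4 0.7 -7.1 0; 184.5 -125.9 0.9 -9.5 0; 230.6 -157.3 1.1 -11.8 0; 275.6 -188.6 1.1 -14.4 0; 320.6 -219.8 1.1 -17.0 0; 365.5 -251.1 1.1 -19.6 0; 410.5 -282.3 1.1 -22.2 0; 410.5 -282.3 1.1 -22.2 0; 410.5 -282.3 1.1 -22.2 0; 410.5 -282.3 39.9 -22.2 0; 410.5 -282.3 78.7 -22.2 0; 410.5 -282.3 117.5 -22.2 0; 410.5 -282.3 156.3 -22.2 0; 410.5 -282.3 195.1 -22.2 0; 410.5 -282.3 195.1 -22.2 0
```

Call:
send_rows:
  targets: "46 -31 0 -2 0; 92 -63 0 -5 0; 138 -94 0 -7 0; 184 -126 0 -9.5 0; 231 -157 0 -12 0; 276 -189 1 -14.5 0; 321 -220 1 -17 0; 366 -251 1 -19.5 0; 410.5 -282 1 -22.2 0; 410.5 -282 1 -22.2 0; 410.5 -282 40 -22.2 0; 410.5 -282 79 -22.2 0; 410.5 -282 117 -22.2 0; 410.5 -282 156 -22.2 0; 410.5 -282 185 -22.2 0; 410.5 -282 195 -22.2 0; 410.5 -282 195 -22.2 0; 410.5 -282 195 -22.2 255; 410.5 -282 195 -22.2 255; 410.5 -282 195 -22.2 255"

```text
time: 21.9
ee_pos: [0.3779, 0.3937, 0.0075]
tcp_rot: [179.9, -0.0, 105.4]
wrist_force: [-0.2, 0.8, 0.4]
opening: 0.0321
grasp_force: 0.0
```

Call:
send_rows:
  targets: "0 0 0 0 255; 0 0 0 0 255; 0 0 0 0 255; 0 0 0 0 255"

```text
time: 22.4
ee_pos: [0.3781, 0.3938, 0.0076]
tcp_rot: [179.9, -0.0, 105.4]
wrist_force: [0.1, 0.0, 6.4]
opening: 0.0239
grasp_force: 51.5
```

```bash
python3 - <<'E'
from h import *
o=bot.get_obs();print(o["ee_pos"],o["tcp_rot"],o["opening"],o["grasp_force"],o["wrist_force"])
e=o["ee_pos"];w=o["tcp_rot"][2]
x,y=vis(.0,.007);print(x,y)
rows([(e[0],e[1],.15,w,255,3),(.44,.1,.15,95,255,6),(x,y,.15,83.2,255,4),(x,y,.15,83.2,255,2),(x,y,.026,83.2,255,5)])
E
```

```text
[0.37810191 0.39380241 0.0075894 ] [ 1.79921033e+02 -4.01043080e-02  1.05363100e+02] 0.023867809974524708 51.490992307662964 [0.084739   0.03390549 6.36288495]
0.5498288277781456 -0.04004924144325424
20 0.0 0.0 -47.5 -0.0 255; 0.0 0.0 -94.9 -0.0 255; 0.0 0.0 -142.4 -0.0 255; -50.0 -3.0 -142.4 1.7 255; -99.9 -6.1 -142.4 3.5 255; -149.9 -9.1 -142.4 5.2 255; -199.8 -12.1 -142.4 6.9 255; -249.8 -15.1 -142.4 8.6 255; -299.7 -18.2 -142.4 10.4 255; -340.7 -1.0 -142.4 13.3 255; -381.8 16.2 -142.4 16.3 255; -422.8 33.4 -142.4 19.2 255; -463.8 50.6 -142.4 22.2 255; -463.8 50.6 -142.4 22.2 255; -463.8 50.6 -142.4 22.2 255; -463.8 50.6 -117.6 22.2 255; -463.8 50.6 -92.8 22.2 255; -463.8 50.6 -68.0 22.2 255; -463.8 50.6 -43.2 22.2 255; -463.8 50.6 -18.4 22.2 255
```

Call:
send_rows:
  targets: "0 0 -47 0 255; 0 0 -95 0 255; 0 0 -142 0 255; -50 -3 -142 2 255; -100 -6 -142 3.5 255; -150 -9 -142 5 255; -200 -12 -142 7 255; -250 -15 -142 8.5 255; -300 -18 -142 10.4 255; -341 -1 -142 13.3 255; -382 16 -142 16.3 255; -423 33 -142 19.2 255; -464 50.6 -142 22.2 255; -464 50.6 -142 22.2 255; -464 50.6 -105 22.2 255; -464 50.6 -70 22.2 255; -464 50.6 -43 22.2 255; -464 50.6 -25 22.2 255; -464 50.6 -18 22.2 255; -464 50.6 -18 22.2 255"

```text
time: 24.9
ee_pos: [0.5496, -0.0404, 0.0258]
tcp_rot: [179.9, -0.0, 83.2]
wrist_force: [-0.3, -0.4, -2.6]
opening: 0.0239
grasp_force: 50.7
```

Call:
send_rows:
  targets: "0 0 0 0 255; 0 0 0 0 255; 0 0 0 0 140; 0 0 0 0 140; 0 0 0 0 140; 0 0 0 0 140; 0 0 -50 0 140; 0 0 -100 0 140; 0 0 -150 0 140; 0 0 -190 0 0; 0 0 -190 0 0"

```text
time: 26.28
ee_pos: [0.5506, -0.0407, 0.2183]
tcp_rot: [179.7, -0.0, 83.2]
wrist_force: [0.1, 0.9, -0.4]
opening: 0.0729
grasp_force: 0.0
```

```bash
python3 - <<'E'
from h import *
o=bot.get_obs();print(o["ee_pos"])
h=vis(0,.19)+.06*np.array([np.cos(np.radians(142.3)),np.sin(np.radians(142.3))]);print(h)
h=np.array([.5235,.1788])
rows([(.36,.3,.22,150,0,8),(.36,.3,.22,163,0,3)])
E
```

```text
[ 0.55064516 -0.04071518  0.2183181 ]
[0.52402334 0.17835507]
11 39.5 -28.7 -0.2 -8.4 0; 78.9 -57.5 -0.4 -16.7 0; 118.4 -86.2 -0.6 -25.1 0; 157.8 -114.9 -0.8 -33.4 0; 197.3 -143.7 -1.1 -41.8 0; 236.7 -172.4 -1.3 -50.1 0; 276.2 -201.1 -1.5 -58.5 0; 315.6 -229.8 -1.7 -66.8 0; 315.6 -229.8 -1.7 -71.2 0; 315.6 -229.8 -1.7 -75.5 0; 315.6 -229.8 -1.7 -79.8 0
```

Call:
send_rows:
  targets: "39 -29 0 -8 0; 79 -57 0 -17 0; 118 -86 0 -25 0; 158 -115 0 -33 0; 197 -144 0 -42 0; 237 -172 0 -50 0; 276 -201 0 -58 0; 316 -230 0 -67 0; 316 -230 0 -75 0; 316 -230 0 -80 0; 316 -230 0 -80 0"

```text
time: 27.65
ee_pos: [0.3583, 0.3005, 0.2138]
tcp_rot: [-179.9, -0.0, 163.1]
wrist_force: [0.0, 0.8, 0.1]
opening: 0.0853
grasp_force: 0.0
```

```bash
python3 - <<'E'
from h import *
o=bot.get_obs();print(o["ee_pos"],o["tcp_rot"])
t=camera("top");cv2.imwrite("pics/e3.png",crop(t,190,145,350,235,5))
h=np.array([.5235,.1788])
rows([(*h,.2,163,0,4),(*h,.2,163,0,1),(*h,.076,163,0,4),(*h,.076,163,0,1)])
E
```

```text
[0.35829866 0.30046589 0.21377386] [-1.79935238e+02 -4.28784774e-02  1.63148809e+02]
10 -48.3 -17.0 3.5 0.0 0; -96.6 -34.1 7.0 0.0 0; -145.0 -51.1 10.5 0.0 0; -193.3 -68.2 14.0 0.1 0; -193.3 -68.2 14.0 0.1 0; -193.3 -68.2 45.0 0.1 0; -193.3 -68.2 76.0 0.1 0; -193.3 -68.2 107.0 0.1 0; -193.3 -68.2 138.0 0.1 0; -193.3 -68.2 138.0 0.1 0
```

View pics/e3.png

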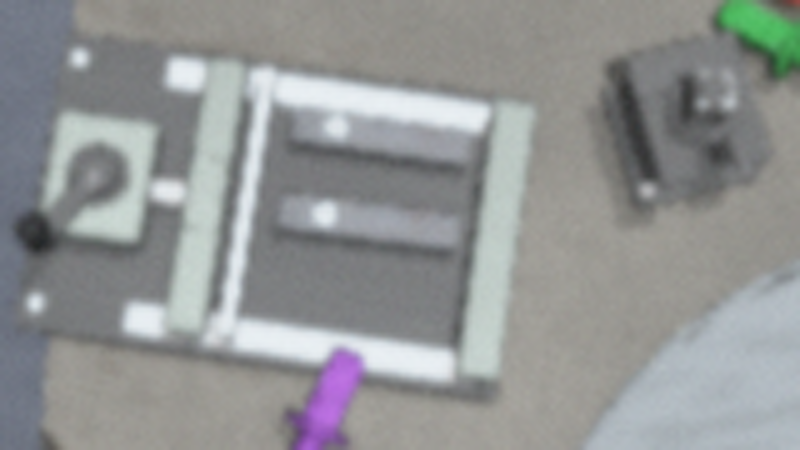

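Both blanks lie square on the bed with spots up, spots at e3 (335,127) and (325,213). Next I'll crank it tight.

Call:
send_rows:
  targets: "-48 -17 3 0 0; -97 -34 7 0 0; -145 -51 10 0 0; -193 -68 14 0 0; -193 -68 14 0 0; -193 -68 45 0 0; -193 -68 76 0 0; -193 -68 107 0 0; -193 -68 135 0 0; -193 -68 138 0 0; -193 -68 138 0 0; -193 -68 138 0 255; -193 -68 138 0 255; -193 -68 138 0 255; -193 -68 138 0 255; -193 -68 138 0 255; -193 -68 138 0 255; -193 -68 138 0 255"
  newtons: 40

```text
time: 29.95
ee_pos: [0.5238, 0.1794, 0.0772]
tcp_rot: [-180.0, 0.0, 163.2]
wrist_force: [-1.1, -2.0, 5.5]
opening: 0.0212
grasp_force: 39.0
```

```bash
cat >> h.py <<'E'
def cr(a1,n,settle=1):
    o=bot.get_obs();c=vis(0,.19);e=o["ee_pos"];d=e[:2]-c;a=np.degrees(np.arctan2(d[1],d[0]))
    print("at",a,np.hypot(*d),e[2],o["wrist_force"],o["opening"])
    json.dump([*e,o["tcp_rot"][2]],open("cmd.json","w"))
    if a1>a+30:a1-=360
    crank(c,.06,a,a1,n,e[2],o["tcp_rot"][2])
E
python3 -c "
from h import *
cr(0,18)"
```

```text
at 141.6615973407184 0.06080476012851713 0.0771857590471639 [-1.10060524 -2.00612412  5.52210352] 0.021175207398469384
18 -4.3 7.1 0.0 -0.0 255; -8.8 14.0 0.0 -0.0 255; -14.2 20.2 0.0 -0.0 255; -20.4 25.6 0.0 -0.0 255; -27.3 30.1 0.0 -0.0 255; -34.8 33.6 0.0 -0.0 255; -42.7 36.1 0.0 -0.0 255; -50.8 37.4 0.0 -0.0 255; -59.0 37.7 0.0 -0.0 255; -67.2 36.8 0.0 -0.0 255; -75.2 34.8 0.0 -0.0 255; -82.8 31.7 0.0 -0.0 255; -90.0 27.6 0.0 -0.0 255; -96.5 22.5 0.0 -0.0 255; -102.2 16.6 0.0 -0.0 255; -107.1 10.0 0.0 -0.0 255; -111.1 2.8 0.0 -0.0 255; -114.0 -4.9 0.0 -0.0 255
```

Call:
send_rows:
  targets: "-4.3 7.1 0 0 255; -8.8 14 0 0 255; -14.2 20.2 0 0 255; -20.4 25.6 0 0 255; -27.3 30.1 0 0 255; -34.8 33.6 0 0 255; -42.7 36.1 0 0 255; -50.8 37.4 0 0 255; -59 37.7 0 0 255; -67.2 36.8 0 0 255; -75.2 34.8 0 0 255; -82.8 31.7 0 0 255; -90 27.6 0 0 255; -96.5 22.5 0 0 255; -102.2 16.6 0 0 255; -107.1 10 0 0 255; -111.1 2.8 0 0 255; -114 -4.9 0 0 255; -114 -4.9 0 0 255"

```text
time: 32.33
ee_pos: [0.6315, 0.1423, 0.0772]
tcp_rot: [179.9, 0.0, 163.2]
wrist_force: [-0.8, 2.2, 4.9]
opening: 0.0209
grasp_force: 39.4
```

```bash
python3 -c "
from h import *
cr(-110,18)"
```

```text
at 0.6022885878088609 0.06000490915502626 0.07722608121558125 [-0.76896555  2.15987914  4.90507741] 0.02087706635443333
18 -1.6 -6.2 0.0 -0.0 255; -2.5 -12.6 0.0 -0.0 255; -2.7 -19.0 0.0 -0.0 255; -2.3 -25.4 0.0 -0.0 255; -1.1 -31.8 0.0 -0.0 255; 0.7 -37.9 0.0 -0.0 255; 3.1 -43.9 0.0 -0.0 255; 6.2 -49.5 0.0 -0.0 255; 9.9 -54.8 0.0 -0.0 255; 14.1 -59.7 0.0 -0.0 255; 18.8 -64.0 0.0 -0.0 255; 24.0 -67.9 0.0 -0.0 255; 29.5 -71.2 0.0 -0.0 255; 35.4 -73.8 0.0 -0.0 255; 41.5 -75.9 0.0 -0.0 255; 47.7 -77.2 0.0 -0.0 255; 54.1 -77.9 0.0 -0.0 255; 60.6 -77.9 0.0 -0.0 255
```

Call:
send_rows:
  targets: "-1.6 -6.2 0 0 255; -2.5 -12.6 0 0 255; -2.7 -19 0 0 255; -2.3 -25.4 0 0 255; -1.1 -31.8 0 0 255; 0.7 -37.9 0 0 255; 3.1 -43.9 0 0 255; 6.2 -49.5 0 0 255; 9.9 -54.8 0 0 255; 14.1 -59.7 0 0 255; 18.8 -64 0 0 255; 24 -67.9 0 0 255; 29.5 -71.2 0 0 255; 35.4 -73.8 0 0 255; 41.5 -75.9 0 0 255; 47.7 -77.2 0 0 255; 54.1 -77.9 0 0 255; 60.6 -77.9 0 0 255; 60.6 -77.9 0 0 255"

```text
time: 34.7
ee_pos: [0.5522, 0.0858, 0.0772]
tcp_rot: [179.9, 0.2, 163.2]
wrist_force: [6.8, 4.6, 1.0]
opening: 0.021
grasp_force: 39.4
```

```bash
python3 -c "
from h import *
cr(-152,10)"
```

```text
at -109.06344345271351 0.05907949312769663 0.07724280451867163 [6.82838847 4.61618695 0.99060149] 0.021032177212798386
10 4.5 -0.6 0.0 -0.0 255; 9.0 0.1 0.0 -0.0 255; 13.3 1.1 0.0 -0.0 255; 17.6 2.5 0.0 -0.0 255; 21.8 4.1 0.0 -0.0 255; 25.9 6.1 0.0 -0.0 255; 29.7 8.3 0.0 -0.0 255; 33.5 10.9 0.0 -0.0 255; 37.0 13.7 0.0 -0.0 255; 40.2 16.8 0.0 -0.0 255
```

Call:
send_rows:
  targets: "4.5 -0.6 0 0 255; 9 0.1 0 0 255; 13.3 1.1 0 0 255; 17.6 2.5 0 0 255; 21.8 4.1 0 0 255; 25.9 6.1 0 0 255; 29.7 8.3 0 0 255; 33.5 10.9 0 0 255; 33.5 10.9 0 0 255; 33.5 10.9 0 0 255"

```text
time: 35.95
ee_pos: [0.5218, 0.1046, 0.0764]
tcp_rot: [-180.0, -0.0, 163.1]
wrist_force: [-0.6, 0.4, -0.7]
opening: -0.0002
grasp_force: 0.0
```

```bash
python3 -c "
from h import *
cr(-165,6)"
```

```text
at -143.30895911200955 0.06202059952221243 0.07637059347916407 [-0.58364712  0.44225776 -0.72627857] -0.00021025131470423617
6 1.8 4.0 0.0 -0.0 255; 4.6 6.5 0.0 -0.0 255; 7.2 9.2 0.0 -0.0 255; 9.7 12.1 0.0 -0.0 255; 12.0 15.1 0.0 -0.0 255; 14.1 18.2 0.0 -0.0 255
```

The handle slipped out along the pads. I'll lift, find it, and regrip with the fingers closing along the direction of motion.

Call:
send_rows:
  targets: "-0.5 0 -30 0 255; 0 0 -80 0 255; 0 0 -130 -10 0; 50 30 -130 -20 0; 100 60 -130 -30 0; 150 90 -130 -40 0; 190 110 -130 -50 0; 190 110 -130 -60 0; 190 110 -130 -67 0; 190 110 -130 -67 0"

```text
time: 37.2
ee_pos: [0.3716, 0.2657, 0.2066]
tcp_rot: [180.0, 0.0, -129.8]
wrist_force: [-0.3, -1.1, 0.6]
opening: 0.0854
grasp_force: 0.0
```

```bash
python3 - <<'E'
from h import *
o=bot.get_obs();print(o["ee_pos"],o["tcp_rot"])
t=camera("top");c=t[155:210,180:240].astype(int)
m=((c.sum(2)<115)).astype(np.uint8)
n,l,st,ce=cv2.connectedComponentsWithStats(m)
for i in range(1,n):
    if st[i,4]>4: 
        w=p2w("top",ce[i]+[180,155],.113);d=w[:2]-vis(0,.19);print(st[i],w,np.hypot(*d),np.degrees(np.arctan2(d[1],d[0])))
cv2.imwrite("pics/e4.png",crop(t,180,150,310,225,6))
E
```

```text
[0.37164424 0.26572895 0.206603  ] [ 1.79990183e+02  3.93071775e-03 -1.29829442e+02]
```

View pics/e4.png

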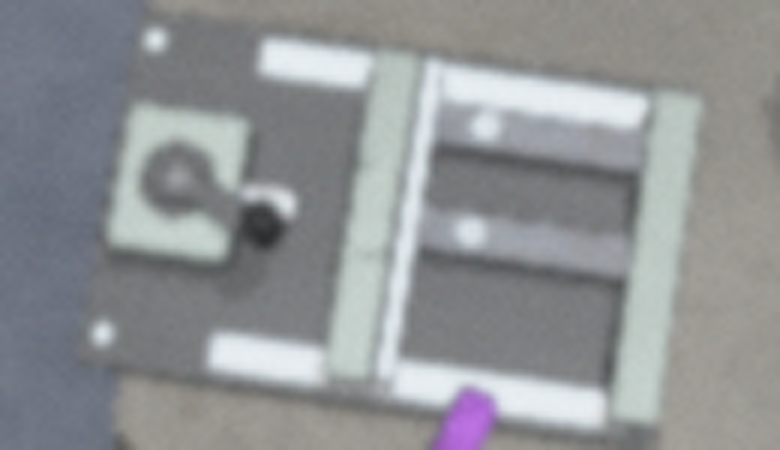

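The handle is at e4 (262,222), and both blanks sit between the jaws.

```bash
python3 - <<'E'
from h import *
w=p2w("top",(262.5/6-.5+180,224.5/6-.5+150),.11);d=w[:2]-vis(0,.19);a=np.arctan2(d[1],d[0]);print(w,np.hypot(*d),np.degrees(a))
h=vis(0,.19)+.06*np.array([np.cos(a),np.sin(a)]);print(h)
W=np.degrees(a)-23  # closing dir near mean tangent of remaining travel
yaw=W-90+90
print("yaw",yaw)
rows([(*h,.2,yaw,0,5),(*h,.2,yaw,0,1),(*h,.0765,yaw,0,4),(*h,.0765,yaw,0,1)])
E
```

```text
[0.53851559 0.0896797  0.11      ] 0.06156352181896779 -122.39314048602277
[0.53935321 0.09099992]
yaw -145.3931404860228
11 5.2 -48.1 1.3 3.1 0; 10.5 -96.2 2.7 6.2 0; 15.7 -144.3 4.0 9.3 0; 20.9 -192.5 5.3 12.3 0; 26.1 -240.6 6.6 15.4 0; 26.1 -240.6 6.6 15.4 0; 26.1 -240.6 37.5 15.4 0; 26.1 -240.6 68.4 15.4 0; 26.1 -240.6 99.3 15.4 0; 26.1 -240.6 130.1 15.4 0; 26.1 -240.6 130.1 15.4 0
```

Call:
send_rows:
  targets: "5 -48 1 1 0; 10 -96 3 2 0; 16 -144 4 3 0; 21 -192 5 4 0; 26 -241 6 4 0; 26 -241 6 4 0; 26 -241 37 4 0; 26 -241 68 4 0; 26 -241 99 4 0; 26 -241 127 4 0; 26 -241 130 4 0; 26 -241 130 4 0; 26 -241 130 4 255; 26 -241 130 4 255; 26 -241 130 4 255; 26 -241 130 4 255; 26 -241 130 4 255; 26 -241 130 4 255; 26 -241 130 4 255"
  newtons: 70

```text
time: 39.62
ee_pos: [0.5407, 0.0907, 0.0773]
tcp_rot: [-179.9, 0.0, -133.8]
wrist_force: [0.8, -3.1, 5.0]
opening: 0.0208
grasp_force: 68.3
```

```bash
python3 -c "
from h import *
cr(-155,8)"
```

```text
at -121.16237527159343 0.05953660708981845 0.07732980674663224 [ 0.77236808 -3.08113952  4.99891454] 0.0208053237355172
8 1.3 4.3 0.0 -0.0 255; 1.8 8.7 0.0 -0.0 255; 1.9 13.1 0.0 -0.0 255; 1.8 17.5 0.0 -0.0 255; 1.3 21.9 0.0 -0.0 255; 0.4 26.3 0.0 -0.0 255; -0.7 30.5 0.0 -0.0 255; -2.1 34.7 0.0 -0.0 255
```

Call:
send_rows:
  targets: "1.3 4.3 0 0 255; 1.8 8.7 0 0 255; 1.9 13.1 0 0 255; 1.8 17.5 0 0 255; 1.3 21.9 0 0 255; 0.8 24 0 0 255; 0.8 24 0 0 255; 0.8 24 0 0 255"

```text
time: 40.62
ee_pos: [0.5362, 0.0945, 0.0779]
tcp_rot: [-177.9, 0.1, -134.6]
wrist_force: [79.5, -75.8, -28.8]
opening: 0.0206
grasp_force: 74.6
```

```bash
python3 -c "
from h import *
cr(-155,5)"
```

```text
at -126.8424631458903 0.05889061066393532 0.07785001576527595 [ 79.4954605  -75.76754342 -28.81127852] 0.020636295494816295
5 1.6 5.7 0.0 -0.0 255; 1.5 11.6 0.0 -0.0 255; 0.9 17.5 0.0 -0.0 255; -0.3 23.2 0.0 -0.0 255; -2.1 28.9 0.0 -0.0 255
```

The resistance of about 110 N at -127° looks like the end stop. I'll relax the command to that point at once.

Call:
send_rows:
  targets: "0.5 -16 0 0 255; 0.5 -17.5 0 0 255; 0.5 -17.5 0 0 255"

```text
time: 41.0
ee_pos: [0.5379, 0.0926, 0.0774]
tcp_rot: [-179.6, 0.1, -134.0]
wrist_force: [16.5, -10.7, -1.2]
opening: 0.0204
grasp_force: 71.7
```

```bash
python3 -c "
from h import *
cr(-155,5)"
```

```text
at -124.43650050012766 0.059470006963418184 0.0774054510006779 [ 16.47339465 -10.74809671  -1.16659915] 0.020379521886515446
5 1.2 6.3 0.0 -0.0 255; 1.3 12.7 0.0 -0.0 255; 0.6 19.0 0.0 -0.0 255; -0.7 25.3 0.0 -0.0 255; -2.6 31.4 0.0 -0.0 255
```

Call:
send_rows:
  targets: "0 0 0 0 255; 0 0 0 0 0; 0 0 0 0 0; 0 0 0 0 0; 0 0 0 0 0; 0 0 -50 0 0; 0 0 -100 0 0; 0 0 -150 0 0; 0 0 -190 0 0; 0 0 -190 0 0"

```text
time: 42.25
ee_pos: [0.5356, 0.0948, 0.2702]
tcp_rot: [-179.8, 0.3, -133.8]
wrist_force: [0.6, 0.2, -0.8]
opening: 0.0852
grasp_force: 0.0
```

```bash
python3 - <<'E'
from h import *
np.set_printoptions(precision=4,suppress=True)
o=bot.get_obs();print(o["ee_pos"],o["tcp_rot"],o["q"],o["wrist_force"])
for uv in((332.8,162.7),(333.06,162.06)):print(p2w("top",uv,.137))
print(p2w("side",(297.5,204),.14))
t=camera("top");s=camera("side")
a=crop(t,312,142,352,187,10);b=crop(s,278,195,318,240,10)
cv2.imwrite("pics/f1.png",cv2.hconcat([a,b]))
E
```

```text
[0.5356 0.0948 0.2702] [-179.8263    0.2503 -133.8222] [ 10.0324   4.8937  14.355   99.1568   0.0074 -36.145 ] [ 0.6229  0.2476 -0.7529]
[ 0.6205 -0.2553  0.137 ]
[ 0.6227 -0.2561  0.137 ]
[ 0.627  -0.2576  0.14  ]
```

View pics/f1.png

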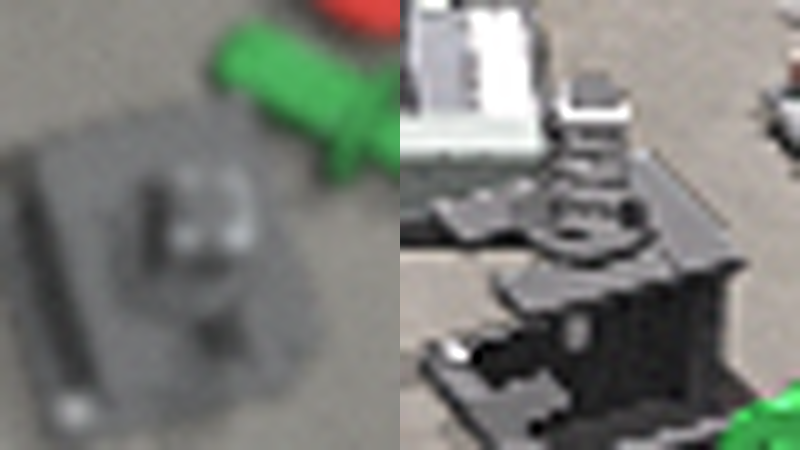

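```bash
python3 - <<'E'
from h import *
x,y=.623,-.255
rows([(x,y,.24,-82,0,8),(x,y,.24,-82,0,1),(x,y,.087,-82,0,5)])
E
```

```text
14 23.9 -38.2 3.3 -6.5 0; 47.8 -76.4 6.6 -13.0 0; 71.7 -114.6 9.9 -19.4 0; 95.6 -152.9 13.3 -25.9 0; 119.5 -191.1 16.6 -32.4 0; 143.3 -229.3 19.9 -38.9 0; 167.2 -267.5 23.2 -45.3 0; 191.1 -305.7 26.5 -51.8 0; 191.1 -305.7 26.5 -51.8 0; 191.1 -305.7 57.1 -51.8 0; 191.1 -305.7 87.7 -51.8 0; 191.1 -305.7 118.3 -51.8 0; 191.1 -305.7 148.9 -51.8 0; 191.1 -305.7 179.5 -51.8 0
```

Call:
send_rows:
  targets: "24 -38 3 -6.5 0; 48 -76 6 -13 0; 72 -115 10 -19.5 0; 96 -153 13 -26 0; 119 -191 16 -32 0; 143 -229 20 -39 0; 167 -267 23 -45 0; 191 -306 26 -52 0; 191 -306 26 -52 0; 191 -306 26 -52 0; 191 -306 60 -52 0; 191 -306 90 -52 0; 191 -306 120 -52 0; 191 -306 150 -52 0; 191 -306 170 -52 0; 191 -306 177 -52 0; 191 -306 177 -52 0"

```text
time: 44.48
ee_pos: [0.6231, -0.2544, 0.0901]
tcp_rot: [180.0, 0.0, -81.8]
wrist_force: [-0.4, -0.3, 0.5]
opening: 0.0855
grasp_force: 0.0
```

Call:
send_rows:
  targets: "0 0 0 0 255; 0 0 0 0 255; 0 0 0 0 255; 0 0 0 0 255; 0 0 0 0 255; 0 0 0 0 255; 0 0 0 0 255; 0 0 0 0 255"
  newtons: 40

```text
time: 45.48
ee_pos: [0.6232, -0.2555, 0.0904]
tcp_rot: [-180.0, -0.0, -81.8]
wrist_force: [-3.3, -2.1, 4.2]
opening: 0.0243
grasp_force: 38.7
```

Call:
send_rows:
  targets: "0 0 0 0 255; 0 0 0 0 255; 0 0 -20 0 255; 0 0 -45 0 255; 0 0 -75 0 255; 0 0 -105 0 255; 0 0 -105 0 255; 0 0 -105 0 255"
  newtons: 90

```text
time: 46.48
ee_pos: [0.6229, -0.2551, 0.1927]
tcp_rot: [179.9, 0.1, -81.8]
wrist_force: [0.1, 0.3, -4.9]
opening: 0.0239
grasp_force: 86.5
```

```bash
python3 - <<'E'
from h import *
o=bot.get_obs();print(o["ee_pos"],o["tcp_rot"],o["wrist_force"],o["opening"])
t=camera("top");s=camera("side")
np.set_printoptions(precision=4,suppress=True)
# spots: bright round blobs inside bed
c=t[155:215,245:300].astype(int).sum(2)
cv2.imwrite("pics/spotsrc.png",crop(t,230,150,310,225,8))
# expected spot positions, search local brightness centroid
for vx in(.06,.0):
    w=np.array([*vis(vx,.025),.043]);u=w2p("top",w);x0,y0=np.round(u).astype(int)
    g=t[y0-5:y0+6,x0-6:x0+7].astype(float).sum(2);print(u,g.astype(int).max(),np.median(g))
    m=np.clip(g-(np.median(g)+.45*(g.max()-np.median(g))),0,None)
    n,l=cv2.connectedComponents((m>0).astype(np.uint8));k=l[np.unravel_index(m.argmax(),m.shape)];m=m*(l==k)
    yy,xx=np.mgrid[:g.shape[0],:g.shape[1]]
    p=np.array([(xx*m).sum()/m.sum()+x0-6,(yy*m).sum()/m.sum()+y0-5]);q=p2w("top",p,.043)
    print(p,q,"vise model",w,(m>0).sum())
E
```

```text
[ 0.62290203 -0.25505973  0.19267517] [ 1.79890544e+02  7.20935252e-02 -8.18331020e+01] [ 0.1082762   0.27818128 -4.94091114] 0.023935743210077524
[260.8561 170.49  ] 701 522.0
[261.7033 166.479 ] [ 0.6255 -0.0318  0.043 ] vise model [ 0.6115 -0.0293  0.043 ] 47
[258.2938 187.7658] 654 440.0
[257.9566 188.2055] [ 0.5504 -0.0211  0.043 ] vise model [ 0.552  -0.0222  0.043 ] 20
```

```bash
python3 - <<'E'
from h import *
rows([(.6110,-.0278,.19,-81.8,255,6),(.6110,-.0278,.19,-81.8,255,2),(.6110,-.0278,.116,-81.8,255,4)])
E
```

```text
12 -37.8 -3.5 0.4 -0.0 255; -75.5 -6.9 0.8 -0.0 255; -113.3 -10.4 1.2 -0.0 255; -151.0 -13.8 1.6 -0.0 255; -188.8 -17.3 2.0 -0.0 255; -226.5 -20.8 2.5 -0.0 255; -226.5 -20.8 2.5 -0.0 255; -226.5 -20.8 2.5 -0.0 255; -226.5 -20.8 21.0 -0.0 255; -226.5 -20.8 39.5 -0.0 255; -226.5 -20.8 58.0 -0.0 255; -226.5 -20.8 76.5 -0.0 255
```

Call:
send_rows:
  targets: "-38 -3.5 0 0 255; -75 -7 0 0 255; -113 -10 0 0 255; -151 -14 0 0 255; -189 -17 0 0 255; -226.5 -21 0 0 255; -226.5 -21 0 0 255; -226.5 -21 0 0 255; -226.5 -21 20 0 255; -226.5 -21 40 0 255; -226.5 -21 60 0 255; -226.5 -21 72 0 255; -226.5 -21 74 0 255; -226.5 -21 74 0 255; -226.5 -21 74 0 255"

```text
time: 48.45
ee_pos: [0.6122, -0.0281, 0.1217]
tcp_rot: [-179.9, -0.0, -81.8]
wrist_force: [0.1, 1.0, -3.9]
opening: 0.0238
grasp_force: 86.6
```

```bash
python3 - <<'E'
from h import *
o=bot.get_obs();print(o["ee_pos"],o["tcp_rot"],o["wrist_force"],o["opening"])
# check punch point against spot in side view: projected
e=o["ee_pos"];p=[e[0],e[1],e[2]-.0654];print("tip px",w2p("side",p),"spot px",w2p("side",[.611,-.0285,.043]))
rows([(.6110,-.0278,e[2],-81.8,255,1)])
cv2.imwrite("pics/g1.png",crop(camera("side"),252,155,302,215,10))
E
```

```text
[ 0.61221357 -0.02811833  0.12170438] [-1.79922041e+02 -1.50675121e-02 -8.18369367e+01] [ 0.13846364  1.04844122 -3.86290515] 0.023804950158693224
tip px [280.59749057 191.45236659] spot px [280.21254162 194.30588883]
1 -0.5 1.2 0.0 -0.0 255
```

View pics/g1.png

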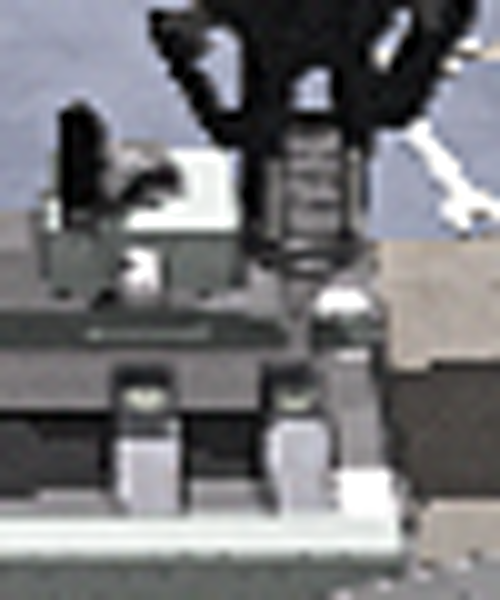

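The side view shows the punch plumb over the first blank's spot: spot at about (292,397), plunger column at about (297,325). Pressing now.

Call:
send_rows:
  targets: "-0.5 1.2 0 0 255; -0.5 1.2 4 0 255; -0.5 1.2 8 0 255; -0.5 1.2 10 0 255; -0.5 1.2 12 0 255; -0.5 1.2 14 0 255; -0.5 1.2 16 0 255; -0.5 1.2 16 0 255"

```text
time: 49.5
ee_pos: [0.6107, -0.0278, 0.106]
tcp_rot: [-179.9, -0.0, -81.8]
wrist_force: [-3.2, -0.7, 6.0]
opening: 0.0234
grasp_force: 87.6
```

Call:
send_rows:
  targets: "0 0 1 0 255; 0 0 2 0 255; 0 0 2 0 255"

```text
time: 49.88
ee_pos: [0.6107, -0.0278, 0.1041]
tcp_rot: [-179.9, -0.0, -81.8]
wrist_force: [-2.9, 0.0, 3.8]
opening: 0.0233
grasp_force: 87.1
```

Call:
send_rows:
  targets: "0 0 1 0 255; 0 0 2 0 255; 0 0 3 0 255; 0 0 3 0 255"

```text
time: 50.38
ee_pos: [0.6107, -0.0278, 0.1005]
tcp_rot: [-180.0, -0.0, -81.8]
wrist_force: [-2.0, -1.3, 2.9]
opening: 0.0239
grasp_force: 87.1
```

Call:
send_rows:
  targets: "0 0 1 0 255; 0 0 2 0 255; 0 0 2 0 255"

```text
time: 50.75
ee_pos: [0.6109, -0.0279, 0.0997]
tcp_rot: [-179.9, -0.0, -81.8]
wrist_force: [-3.9, -1.4, 13.3]
opening: 0.0238
grasp_force: 88.0
```

Call:
send_rows:
  targets: "0 0 1 0 255; 0 0 2 0 255; 0 0 2 0 255"

```text
time: 51.12
ee_pos: [0.6109, -0.0279, 0.0978]
tcp_rot: [-179.9, -0.0, -81.8]
wrist_force: [-5.4, -1.2, 13.0]
opening: 0.0237
grasp_force: 88.0
```

Call:
send_rows:
  targets: "0 0 1 0 255; 0 0 1.5 0 255; 0 0 1.5 0 255"

```text
time: 51.5
ee_pos: [0.611, -0.028, 0.0973]
tcp_rot: [-179.8, -0.1, -81.8]
wrist_force: [-7.3, -0.9, 19.5]
opening: 0.0233
grasp_force: 88.4
```

Call:
send_rows:
  targets: "0 0 1 0 255; 0 0 2 0 255; 0 0 2 0 255; 0 0 2 0 255"

```text
time: 52.0
ee_pos: [0.6117, -0.0283, 0.0971]
tcp_rot: [-179.7, -0.1, -81.9]
wrist_force: [-8.4, -1.4, 29.3]
opening: 0.0237
grasp_force: 85.5
```

Call:
send_rows:
  targets: "0 0 1 0 255; 0 0 1.5 0 255; 0 0 1.5 0 255; 0 0 1.5 0 255"

```text
time: 52.5
ee_pos: [0.6118, -0.0284, 0.0969]
tcp_rot: [-179.6, -0.1, -81.9]
wrist_force: [-10.7, -2.1, 37.2]
opening: 0.0234
grasp_force: 86.4
```

Call:
send_rows:
  targets: "0 0 -6 0 255; 0 0 -20 0 255; 0 0 -32 0 255; -5 19 -40 0 255; -10 38 -40 0 255; -15.5 58.2 -40 0 255; -15.5 58.2 -40 0 255; -15.5 58.2 -40 0 255; -15.5 58.2 -36 0 255; -15.5 58.2 -32 0 255; -15.5 58.2 -32 0 255"

```text
time: 53.88
ee_pos: [0.5505, -0.0206, 0.122]
tcp_rot: [179.9, 0.0, -81.8]
wrist_force: [-0.0, 0.1, -2.9]
opening: 0.0233
grasp_force: 91.6
```

```bash
python3 - <<'E'
from h import *
o=bot.get_obs();e=o["ee_pos"];print(e,o["tcp_rot"],o["wrist_force"])
t=camera("side")
# spots in the side picture: small bright blob near expected
for P in([.5518,-.0222,.043],[.611,-.0285,.040]):
    u=w2p("side",P);x0,y0=np.round(u).astype(int);print("expected",u);print(t[y0-3:y0+4,x0-4:x0+5].sum(2))
E
```

```text
[ 0.55053256 -0.02064298  0.12200366] [ 1.79929446e+02  1.04822164e-02 -8.18332704e+01] [-0.03014348  0.10174939 -2.93344152]
expected [265.68820383 194.48069283]
[[353 272 243 258 246 169 256 291 365]
 [329 193  95  99 109 148 233 300 414]
 [334 176 115 130 174 210 231 279 403]
 [348 182 216 326 381 570 372 303 417]
 [343 183 228 472 549 495 343 285 415]
 [ 40 107 206 222 234 222 194 197  28]
 [ 82 134 284 234 238 221 392 630 144]]
expected [280.18788706 194.93130462]
[[406 377 189 212 211 218 217 244 347]
 [409 361 127 239 241 246 230 240 346]
 [409 361 119 256 234 243 243 256 327]
 [398 329 107 259 245 227 222 241 314]
 [123  41 113 246 206 219 249 259 360]
 [164  65 129 280 246 361 633 583 408]
 [159  75 295 672 605 599 575 579 538]]
```

Call:
send_rows:
  targets: "0.5 -1 0 0 255; 0.5 -1 4 0 255; 0.5 -1 8 0 255; 0.5 -1 11 0 255; 0.5 -1 13 0 255; 0.5 -1 14 0 255; 0.5 -1 15 0 255; 0.5 -1 16 0 255; 0.5 -1 16 0 255"

```text
time: 55.05
ee_pos: [0.5519, -0.021, 0.1072]
tcp_rot: [-180.0, -0.0, -81.8]
wrist_force: [-2.3, -0.8, 3.0]
opening: 0.023
grasp_force: 92.2
```

Call:
send_rows:
  targets: "0 0 1 0 255; 0 0 2 0 255; 0 0 3 0 255; 0 0 4 0 255; 0 0 5 0 255; 0 0 6 0 255; 0 0 7 0 255; 0 0 7 0 255"

```text
time: 56.05
ee_pos: [0.5519, -0.021, 0.1003]
tcp_rot: [-180.0, -0.0, -81.8]
wrist_force: [-3.9, -0.5, 6.8]
opening: 0.0232
grasp_force: 92.9
```

Call:
send_rows:
  targets: "0 0 1 0 255; 0 0 2 0 255; 0 0 3 0 255; 0 0 4 0 255; 0 0 4 0 255"

```text
time: 56.68
ee_pos: [0.5521, -0.0211, 0.0974]
tcp_rot: [-179.9, -0.0, -81.8]
wrist_force: [-5.9, 0.2, 13.8]
opening: 0.0232
grasp_force: 93.4
```

Call:
send_rows:
  targets: "0 0 1 0 255; 0 0 2 0 255; 0 0 2 0 255; 0 0 2 0 255"

```text
time: 57.18
ee_pos: [0.5523, -0.0212, 0.0971]
tcp_rot: [-179.8, -0.1, -81.8]
wrist_force: [-10.4, -1.8, 26.1]
opening: 0.0234
grasp_force: 94.8
```

Call:
send_rows:
  targets: "0 0 1 0 255; 0 0 1.5 0 255; 0 0 1.5 0 255; 0 0 1.5 0 255; 0 0 -10 0 255; 0 0 -40 0 255; 0 0 -70 0 255; 0 0 -100 0 255; 0 0 -100 0 255; 0 0 -100 0 255"

```text
time: 58.42
ee_pos: [0.5515, -0.0209, 0.1919]
tcp_rot: [179.9, 0.0, -81.8]
wrist_force: [-0.4, -0.6, -4.0]
opening: 0.0231
grasp_force: 92.8
```

```bash
python3 - <<'E'
from h import *
o=bot.get_obs();print(o["ee_pos"],o["wrist_force"],o["tcp_rot"])
t=camera("side")
u=w2p("side",[.5518,-.0222,.040]);x0,y0=np.round(u).astype(int);print(t[y0-3:y0+4,x0-4:x0+5].sum(2))
rows([(.623,-.2552,.192,-81.8,255,6)])
E
```

```text
[ 0.55150396 -0.02094343  0.19188391] [-0.36498081 -0.5816727  -3.96754025] [ 1.79886762e+02  2.52337520e-02 -8.18331111e+01]
[[351 189 227 214 221 211 214 319 417]
 [333 196 228 226 239 223 240 321 394]
 [349 192 243 249 244 248 266 330 405]
 [351 217 237 215 218 238 243 294 402]
 [ 35  95 233 229 227 232 243 198  41]
 [ 70 174 479 648 637 631 672 694 130]
 [ 49 294 672 596 568 584 572 537 130]]
6 40.3 -6.3 -0.1 -0.0 255; 80.7 -12.6 -0.1 -0.0 255; 121.0 -18.8 -0.2 -0.0 255; 161.4 -25.1 -0.2 -0.0 255; 201.7 -31.4 -0.3 -0.0 255; 242.1 -37.7 -0.3 -0.0 255
```

Both proud spots are gone from the side view. Returning the punch.

Call:
send_rows:
  targets: "40 -6 0 0 255; 81 -13 0 0 255; 121 -19 0 0 255; 161 -25 0 0 255; 202 -31 0 0 255; 242 -37.7 0 0 255; 242 -37.7 0 0 255; 242 -37.7 0 0 255; 242 -37.7 0 0 255"

```text
time: 59.6
ee_pos: [0.6233, -0.2542, 0.1934]
tcp_rot: [180.0, 0.0, -81.8]
wrist_force: [0.3, 0.8, -4.4]
opening: 0.0229
grasp_force: 92.5
```

```bash
python3 - <<'E'
from h import *
o=bot.get_obs();print(o["ee_pos"],o["wrist_force"],o["tcp_rot"])
rows([(.623,-.2552,.0915,-81.8,255,6)])
E
```

```text
[ 0.6232855  -0.25422778  0.19344874] [ 0.34025284  0.83463928 -4.35768528] [ 1.79971289e+02  2.74117266e-02 -8.17794648e+01]
6 0.2 0.1 17.0 0.0 255; 0.3 0.1 34.0 0.0 255; 0.5 0.2 51.0 0.0 255; 0.6 0.3 68.0 0.0 255; 0.8 0.4 85.0 0.0 255; 0.9 0.4 101.9 0.0 255
```

Call:
send_rows:
  targets: "0.9 0.4 20 0 255; 0.9 0.4 45 0 255; 0.9 0.4 60 0 255; 0.9 0.4 75 0 255; 0.9 0.4 88 0 255; 0.9 0.4 95 0 255; 0.9 0.4 99 0 255; 0.9 0.4 101 0 255; 0.9 0.4 101 0 255"

```text
time: 60.72
ee_pos: [0.6233, -0.2562, 0.093]
tcp_rot: [-180.0, -0.0, -81.8]
wrist_force: [-0.4, -0.1, -3.8]
opening: 0.0228
grasp_force: 92.5
```

Call:
send_rows:
  targets: "-0.8 0 1 0 255; -0.8 0 2 0 255; -0.8 0 3 0 255; -0.8 0 3 0 255"

```text
time: 61.22
ee_pos: [0.6232, -0.2553, 0.0906]
tcp_rot: [-180.0, -0.0, -81.8]
wrist_force: [-2.2, 2.6, 3.7]
opening: 0.0229
grasp_force: 93.4
```

Contact with the fork at the original height (force went from -3.8 to +3.7 N). Releasing and retreating straight up.

Call:
send_rows:
  targets: "0 0 0 0 200; 0 0 0 0 120; 0 0 0 0 0; 0 0 0 0 0; 0 0 0 0 0; 0 0 0 0 0; 0 0 -40 0 0; 0 0 -80 0 0; 0 0 -130 0 0; 0 0 -170 0 0; 0 0 -170 0 0"

```text
time: 62.6
ee_pos: [0.624, -0.2557, 0.2637]
tcp_rot: [-179.7, -0.2, -81.8]
wrist_force: [0.0, 0.5, -0.3]
opening: 0.0855
grasp_force: 0.0
```

```bash
python3 - <<'E'
from h import *
o=bot.get_obs();print(o["ee_pos"],o["wrist_force"],o["opening"])
rows([(.5,.25,.26,-60,0,10)])
E
```

```text
[ 0.62395748 -0.25566847  0.26368842] [ 0.03473765  0.49023033 -0.26935199] 0.08549840872715064
10 -51.8 5.1 0.4 -2.2 0; -103.6 10.2 0.7 -4.4 0; -155.4 15.3 1.1 -6.5 0; -207.3 20.3 1.5 -8.7 0; -259.1 25.4 1.8 -10.9 0; -310.9 30.5 2.2 -13.1 0; -362.7 35.6 2.6 -15.3 0; -414.5 40.7 3.0 -17.5 0; -466.3 45.8 3.3 -19.6 0; -518.2 50.8 3.7 -21.8 0
```

Call:
send_rows:
  targets: "-52 5 0 -2 0; -104 10 0 -4 0; -155 15 0 -6 0; -207 20 0 -9 0; -259 25 0 -11 0; -311 30 0 -13 0; -363 36 0 -15 0; -414 41 0 -17 0; -466 46 0 -20 0; -518 51 0 -22 0; -518 51 0 -22 0; -518 51 0 -22 0"

```text
time: 64.1
ee_pos: [0.4988, 0.25, 0.259]
tcp_rot: [179.9, -0.0, -59.8]
wrist_force: [-0.5, -0.2, 1.4]
opening: 0.0853
grasp_force: 0.0
```

```bash
python3 - <<'E'
from h import *
t=camera("top");s=camera("side")
f1=cv2.imread("pics/f1.png")
for nm,im,off,ref,(a,b,c,d) in(("top",t,(312,142),f1[:,:400],(12,16,28,28)),("side",s,(278,195),f1[:,400:],(13,6,26,27))):
    r=cv2.resize(ref,(40,45),interpolation=cv2.INTER_AREA)[b:d,a:c]
    R=im[off[1]:off[1]+45,off[0]:off[0]+40]
    m=cv2.matchTemplate(R,r,cv2.TM_CCOEFF_NORMED);print(nm,m.max(),cv2.minMaxLoc(m)[3],"ref",(a,b))
# jaw / crank state vs e4 (taken after the slip)
e4=cv2.imread("pics/e4.png");n=crop(t,180,150,310,225,6)
print("diff spots/jaw region",abs(e4.astype(int)-n)[40:400,330:480].mean())
g=n.astype(int).sum(2);dk=np.argwhere(cv2.GaussianBlur(g.astype(np.float32),(0,0),5)[150:270,200:330]<190)
print("handle px",dk.mean(0)[::-1]+[200,150] if len(dk) else None, len(dk))
ge=cv2.GaussianBlur(e4.astype(int).sum(2).astype(np.float32),(0,0),5)[150:270,200:330];dk=np.argwhere(ge<190);print("e4",dk.mean(0)[::-1]+[200,150] if len(dk) else ge.min())
# profile along vise y through the strip between tubes at jaw-top height: green jaw edge and pad
for vx in(.03,-.03):
    ys=np.arange(.03,.125,.003);print([int(cv2.getRectSubPix(t,(1,1),tuple(map(float,w2p("top",[*vis(vx,y),.045]))))[0,0].sum()) for y in ys])
E
```

```text
top 0.906541 (12, 16) ref (12, 16)
side 0.7576573 (13, 6) ref (13, 6)
diff spots/jaw region 7.206191358024691
handle px [258.52537313 234.41791045] 670
e4 [261.64516129 231.18494624]
[344, 345, 344, 342, 343, 344, 349, 362, 447, 592, 647, 616, 542, 507, 534, 566, 571, 561, 543, 524, 490, 421, 348, 323, 335, 350, 346, 345, 348, 349, 348, 346]
[351, 352, 351, 349, 348, 349, 355, 362, 428, 552, 639, 625, 556, 518, 555, 572, 571, 573, 572, 566, 539, 470, 378, 330, 342, 351, 350, 350, 352, 352, 353, 350]
```

```bash
python3 - <<'E'
from h import *
t=camera("top");e3=cv2.resize(cv2.imread("pics/e3.png"),(160,90),interpolation=cv2.INTER_AREA)
def prof(im,off):
    ys=np.arange(.03,.15,.0005);P=np.zeros(len(ys))
    for vx in np.arange(-.045,-.02,.003):
        P+=[float(cv2.getRectSubPix(im,(1,1),tuple(float(v) for v in w2p("top",[*vis(vx,y),.045])-off))[0,0].sum()) for y in ys]
    return ys,P/9
for n,im,off in(("open",e3,np.array([190,145])),("now",t,np.zeros(2))):
    ys,P=prof(im,off);i=P.argmax();h=(P>460)
    ed=ys[1:][np.diff(h.astype(int))!=0];print(n,"pad peak",ys[i],P[i],"edges",ed)
    j=i+10+np.argmin(P[i+5:i+30])-5;print(" valley",ys[j],P[j])
E
```

```text
open pad peak 0.09050000000000005 672.1111111111111 edges [0.084  0.098  0.1065 0.1315]
 valley 0.10150000000000006 365.8888888888889Traceback (most recent call last):
  File "<stdin>", line 9, in <module>
  File "<stdin>", line 6, in prof
  File "h.py", line 4, in w2p
    m=camera_model(n);T=np.linalg.inv(m["pose"]);c=T[:3,:3]@np.asarray(P,float)+T[:3,3];u=m["K"]@c;return u[:2]/u[2]
ValueError: time passes only in moves, steps and waits
```

Open-to-now profile shifts: the jaw moved about 38 mm and the pad about 29 mm. That puts the pad roughly 8 mm into the jaw, which matches the crank being at its end stop (fully tight). The punch hangs at its original pixels. Handing in.

```bash
python3 -c "
from workcell import ticket
print(ticket.job_done())"
```

```text
the job is handed in; nothing more can be done
None
```

I handed the job in at about 64 s: both blanks present are clamped with the crank at its end stop, both spots are punched flush and the punch is back in its fork, but the purple and green look-alikes were found toppled during the run, cause unknown, and I left them lying.

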